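Make up two outreach kits at the information desk

TASK

Make up the two outreach kits from the stock on the desk. Sign-up kit, in the three-bay tray: the stapler in the long bay, the small card box in the bigger of the two short bays and the self-inking stamp in the smallest bay; talk kit, in the two-bay tray: the large card box in the long bay and the round loudspeaker in the square bay. Set each thing down (do not drop it) upright and flat on the floor of its bay, let go of it, and leave the call bell, the mug and the tape dispenser where they are.

Things in the scene. Friction and masses are not known exactly. Their poses are not given: they have to be found in the camera images.
- stapler_center (a point): Black desk stapler, upright, 120 mm long (its x axis) x 36 mm wide (y) x 50 mm high; above a 36 mm wide, 8 mm thick foot, the body to be gripped is 114 mm long and 28 mm wide, from 18 to 50 mm above the underside. About 0.28 kg. The point is its centre, 25 mm above its underside; z up. It may lie either way round in its bay.
- box_small_center (a point): Small white plastic card box with a grey clasp, closed, 70 mm long (x) x 40 mm wide (y; 42 mm over the clasp) x 48 mm high, about 0.1 kg. The point is its centre, 24 mm above its underside; z up. Same make as the large one: only the size differs.
- stamp_center (a point): Self-inking stamp, a small upright block with grey foot and black top, 66 mm high: foot 40 mm (x) x 36 mm (y) and 30 mm high, top 36 mm (x) x 32 mm (y) from 30 to 66 mm. About 0.11 kg. The point is its centre, 33 mm above its underside; z up.
- box_large_center (a point): Large white plastic card box with a grey clasp, closed, 104 mm long (x) x 56 mm wide (y; 58 mm over the clasp) x 60 mm high, about 0.26 kg. The point is its centre, 30 mm above its underside; z up.
- speaker_center (a point): Small round loudspeaker, an upright grey cylinder with a dark grille band, 56 mm diameter x 60 mm high, about 0.24 kg. The point is its centre, 30 mm above its underside; z up.
- tray3: Three-bay kit tray (sign-up kit), blue with grey floor, outside 172 (x) x 156 mm (y). Origin: centre of its underside; z up. Bays (inside x by y, centre in tray frame, mm): long 160 x 64 at (0, +40); bigger short one 92 x 64 at (-34, -40); smallest 60 x 64 at (+50, -40). Ribs 16 mm wide beside the long bay, 8 mm between the short ones. Floor 4 mm thick; walls (6 mm thick) and ribs rise to 16 mm above the table. Fixed.
- tray2: Two-bay kit tray (talk kit), blue with grey floor, outside 238 (x) x 92 mm (y). Origin: centre of its underside; z up. Bays (inside x by y, centre in tray frame, mm): long 130 x 80 at (-48, 0); square 80 x 80 at (+73, 0). The rib between them is 16 mm wide. Floor 4 mm thick; walls (6 mm thick) and ribs rise to 16 mm above the table. Fixed.
- bell_center (a point): Steel call bell among the stock, not wanted: a dome 80 mm in diameter, 53 mm high, loose. The point is on its axis, 26.5 mm above its underside.
- mug_center (a point): White mug, not wanted: 80 mm in diameter, 92 mm high, with a handle, loose. The point is on its axis, 46 mm above its underside.
- dispenser_center (a point): Grey desk tape dispenser, not wanted: foot 120 x 50 mm, 82 mm high at the roll, loose. The point is 25 mm above the middle of its underside.

How it is judged:
By the outcome, as a careful person would: the job done as asked, in the order asked, and still so for the second after the job is handed in, with the robot touching nothing.
It also fails if it takes over 128 s, if anything falls off the work surface, if the arm or the gripper's body presses on something with over 40 N, if the wrist force passes 120 N, or if a joint passes its speed limit or range.

ROBOT

A 7-joint arm with a two-finger parallel gripper is mounted at the origin on the work surface. World frame = base frame: x ahead of the robot, y to its left, z up, the work surface at z = 0. Lengths are in m, angles in rad, forces in N, time in s.
With the tool pointing down it reaches from about 0.4 to 0.85 m from the base axis. Payload 10.4 kg.
Tool frame: the origin (TCP) lies at the very end of the fingers, on their centre line; the grasp point (between the pads) lies 19 mm behind it; z points along the fingers, y is the direction in which the jaws open and shut (so a half turn about z gives the same grasp; the last joint's range is limited). The gripper opens to 87 mm and grips with 3 to 60 N. Pads are 19 mm wide; open, the fingers measure 117 mm over their backs; the gripper's body (75 mm by 190 mm) begins 51 mm behind the grasp point.
Start: joints at [-1.132, 0.332, -0.065, 1.46, 0.022, 1.35, -0.088], TCP at [0.278, 0.56, 0.223] pointing down, gripper open.
Joint ranges: [-2.6, 2.6], [-0.5, 2.12], [-1.47, 1.34], [0.16, 2.42], [-1.27, 4.41], [0.06, 2.06], [-2.6, 2.6]. Speed limits (rad/s): [2.22, 2.22, 2.79, 2.79, 3.14, 3.14, 3.14].

INTERFACE

Orientations are given as a unit quaternion [x, y, z, w].
In Python, from bench import r gives the robot as it stands.
- The arm moves only by the shell command python3 -m crank 'ROWS' [FORCE]. ROWS is JSON, a list of rows, each a list of 3 entries, a list of its own where there are three numbers: the opening, from -1 (shut) to 1 (fully open), so that 0 is half open, then the shift along the tool's x, y, z in mm, then the turn about the tool's z in degrees. A call has 1 to 12 rows; each row is the pose to reach, as a shift and turn from the pose commanded when the call began, along the tool's axes at that moment; what a row does not reach only later rows make up. A row lasts 1/12 s, in which the tool goes at most 41.7 mm and 7.16 degrees, less where a joint would pass 70% of its speed; a pose out of reach is approached as far as the arm can. A call with a gripper value outside its range is refused whole. The fingers move at their own pace and stop on an object; FORCE is the grip in N (left out, the last holds). Time passes only in rows, so rows that repeat a pose let the fingers close. It gives the time, the measured TCP pose, the force and the opening at its end, in the units of the state.
- r.read_state(): the state, without advancing time (a new reading comes with each control period).
- r.camera(name): name is "side" or "top"; returns a dict with "pixels" (480x640x3 uint8, red, green, blue), "fov_y" (degrees; the focal length in pixels is half the picture's height over the tangent of half this angle, whatever the lens; pixels are square), "cx", "cy" (the principal point, pixels), "dist" ([k1, k2, p1, p2, k3] as OpenCV has them; the pictures are not rectified), "cam_to_world" (4x4, takes a point from camera to world coordinates). Camera axes: x right, y down, z forward; pixel columns grow to the right and rows downward; lengths in m; the calibration is good to about 2 mm. A picture is of the moment at which its call begins. There is no depth.
- r.close_job(): hands the job in, once; it reports no verdict.
The state is a dict: "time": time; "joint_positions": joint angles; "joint_vel": joint speeds; "joint_torque": joint torques, N m; "ee_pos": TCP position; "eef_rot": TCP orientation; "ft_force": force on the tool from outside, world axes, zero at the start; "torque": the same for the moment, N m; "width": finger opening in m.
Only numpy, scipy, OpenCV 4.12 (cv2) and the standard library are available. Lean on these libraries where they do the work, as an engineer would, in place of code of your own. Each camera call takes 0.05 s, during which the arm holds its last target.

## Working session

There is one attempt and no reset: what is moved stays moved. The work goes in short steps, Python scripts to look and compute and a shell command to move; the robot and the scene stay as the last step left them, time stands still between calls to the robot, and variables do not carry over. Pictures are saved under pics/ and viewed, and the job is handed in when it is done.

```bash
ls; mkdir -p pics
python3 - <<'E'
from bench import r
import cv2,json,numpy as np
for n in("top","side"):
    c=r.camera(n); cv2.imwrite(f"pics/{n}0.png",c["pixels"][:,:,::-1]); print(n,c["fov_y"],c["cx"],c["cy"],c["dist"],np.round(c["cam_to_world"],4).tolist())
print(r.read_state())
E
```

```text
pics
top 47.55087614591614 321.35121495613225 240.466126510047 [-0.01590089  0.          0.          0.          0.        ] [[0.0012, -0.9917, 0.1288, 0.4358], [-1.0, -0.0013, -0.0007, -0.0073], [0.0008, -0.1288, -0.9917, 1.1676], [0.0, 0.0, 0.0, 1.0]]
side 44.51889025317325 320.0826447774837 225.82805039170358 [-0.12120348  0.          0.          0.          0.        ] [[0.7368, -0.4223, 0.528, -0.2506], [-0.6756, -0.431, 0.5982, -0.911], [-0.025, -0.7975, -0.6029, 1.0], [0.0, 0.0, 0.0, 1.0]]
{'time': 0.1, 'joint_positions': array([-1.13161896,  0.33278582, -0.06469582,  1.4608596 ,  0.02159168,
        1.34990115, -0.08847183]), 'joint_vel': array([-0.00088338, -0.0005797 , -0.00086706, -0.00222368,  0.00070081,
        0.00045129, -0.00095309]), 'joint_torque': array([ 1.64486632e-03, -6.24544501e+01,  2.48768250e-02, -3.90712953e+01,
       -6.14753016e-02,  3.66175559e-02,  1.41936453e-04]), 'ee_pos': array([0.27831032, 0.55922536, 0.22184667]), 'eef_rot': array([ 2.28822393e-01,  9.73467984e-01, -6.18071014e-04, -1.19167744e-04]), 'ft_force': array([-0.47121516,  0.00302191,  0.13451137]), 'torque': array([ 0.00390327, -0.00140284,  0.01879961]), 'width': 0.08673679161725405}
```

View pics/top0.png

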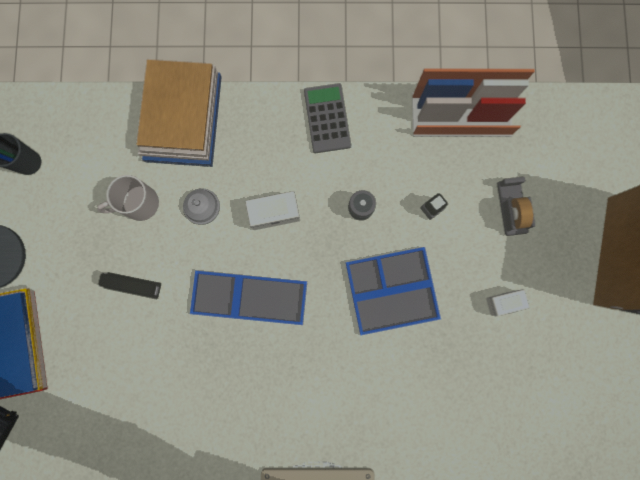

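View pics/side0.png

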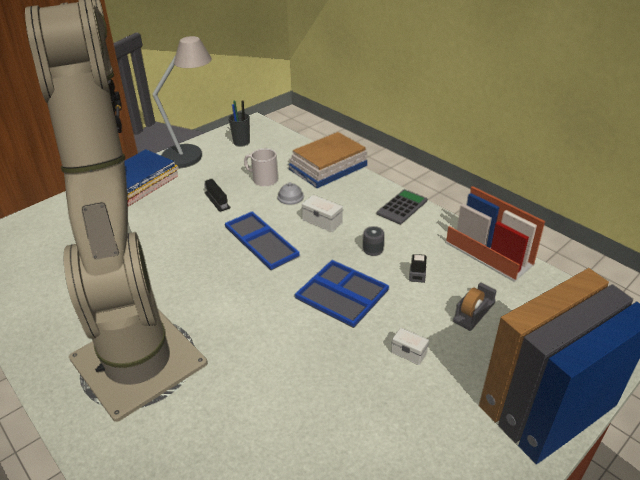

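Top view: stapler (130,285), large box (272,209), speaker (362,205), stamp (434,205), small box (508,302), two-bay tray (250,297) with square bay to the left, three-bay tray (393,290) with long bay toward the robot. Zooming to measure.

```bash
cat > h.py <<'E'
from bench import r
import cv2,numpy as np
def K(c):
    f=240/np.tan(np.radians(c["fov_y"])/2); return np.array([[f,0,c["cx"]],[0,f,c["cy"]],[0,0,1]])
def toplane(c,px,z):
    px=np.asarray(px,float).reshape(-1,1,2)
    n=cv2.undistortPoints(px,K(c),np.array(c["dist"])).reshape(-1,2)
    T=np.array(c["cam_to_world"]); d=np.c_[n,np.ones(len(n))]@T[:3,:3].T; o=T[:3,3]
    return (o+d*((z-o[2])/d[:,2])[:,None])[:,:2]
def proj(c,P):
    T=np.linalg.inv(np.array(c["cam_to_world"])); rv,_=cv2.Rodrigues(T[:3,:3])
    return cv2.projectPoints(np.asarray(P,float).reshape(-1,1,3),rv,T[:3,3],K(c),np.array(c["dist"]))[0].reshape(-1,2)
def crop(c,u0,v0,w,h,s,name):
    im=c["pixels"][v0:v0+h,u0:u0+w,::-1]; cv2.imwrite(name,cv2.resize(im,None,fx=s,fy=s,interpolation=cv2.INTER_CUBIC))
def stepper(target,yaw_y):
    """tool-frame shift (mm) to TCP target and turn (deg) so the jaw axis has world yaw yaw_y (mod 180)"""
    from scipy.spatial.transform import Rotation as R
    s=r.read_state(); Rm=R.from_quat(s["eef_rot"]).as_matrix()
    sh=Rm.T@(np.array(target)-s["ee_pos"])*1000
    cur=np.degrees(np.arctan2(Rm[1,1],Rm[0,1])); t=-(yaw_y-cur); t=(t+90)%180-90
    print("shift",np.round(sh,1),"turn",round(t,1),"j7",round(float(s["joint_positions"][6]),2),"jaw yaw",round(cur,1))
E
python3 - <<'E'
from h import *
t=r.camera("top"); s=r.camera("side")
crop(t,80,160,160,120,5,"pics/a.png") if 0 else None
crop(t,85,170,240,160,3,"pics/tl.png"); crop(t,325,170,240,160,3,"pics/tr.png")
crop(s,190,150,200,150,4,"pics/sl.png"); crop(s,290,220,200,150,4,"pics/sr.png")
E
```

```text
(no output)
```

View pics/tl.png

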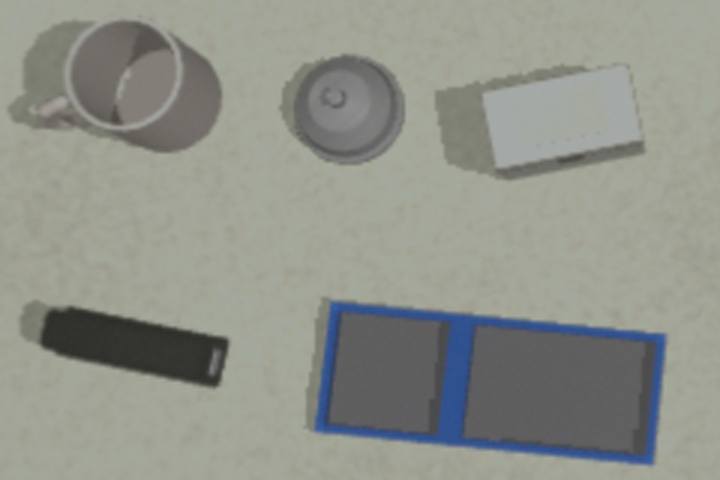

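View pics/tr.png

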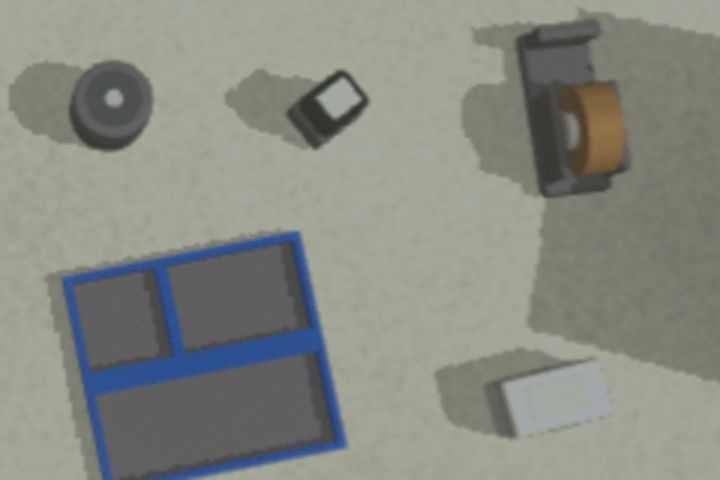

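View pics/sl.png

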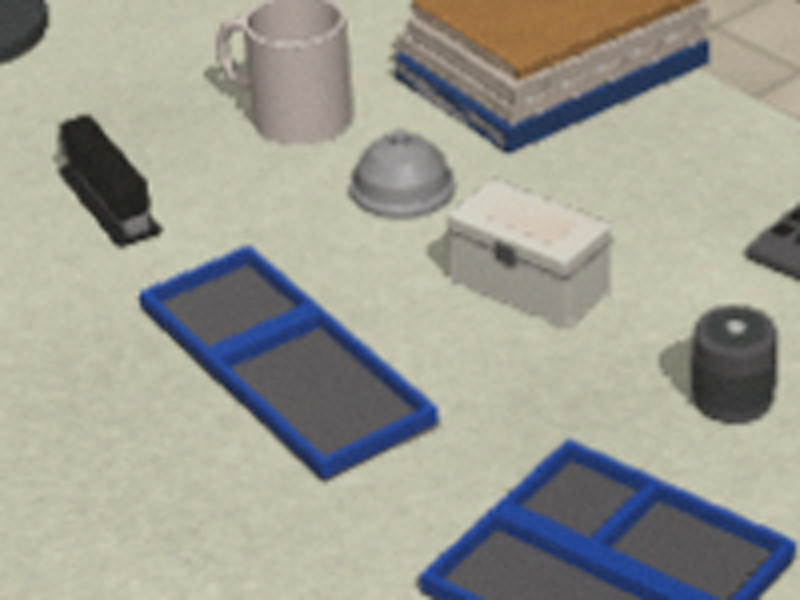

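View pics/sr.png

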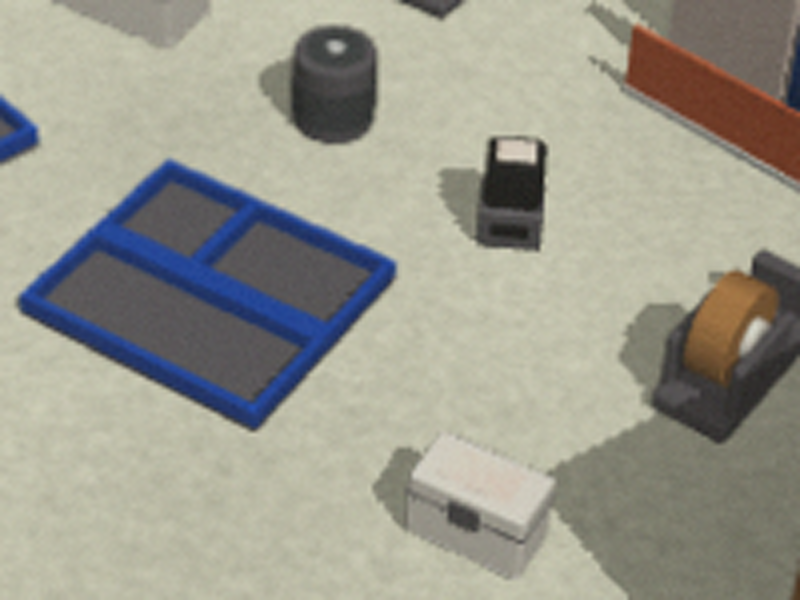

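```bash
cat > m.py <<'E'
from h import *
def rect(c,mask,roi,z,lab):
    u0,v0,u1,v1=roi; m=np.zeros_like(mask); m[v0:v1,u0:u1]=mask[v0:v1,u0:u1]
    cs,_=cv2.findContours(m,cv2.RETR_EXTERNAL,cv2.CHAIN_APPROX_NONE)
    k=max(cs,key=cv2.contourArea); P=toplane(c,k.reshape(-1,2),z)*1000
    (x,y),(w,h),a=cv2.minAreaRect(P.astype(np.float32))
    if w<h: w,h,a=h,w,a+90
    print(lab,"c",round(x,1),round(y,1),"size",round(w,1),round(h,1),"long-axis yaw",round((a+90)%180-90,1),"n",int(m.sum()/255))
    return (x,y),a
def masks(c):
    im=cv2.cvtColor(c["pixels"],cv2.COLOR_RGB2HSV); H,S,V=im[...,0],im[...,1],im[...,2]
    blue=((H>100)&(H<130)&(S>110)).astype(np.uint8)*255
    dark=(V<60).astype(np.uint8)*255
    white=((V>175)&(S<30)).astype(np.uint8)*255
    return blue,dark,white,im
E
python3 - <<'E'
from m import *
for n,R in (("top",dict(t3=(335,240,450,340),t2=(180,260,315,330),st=(90,265,170,305),sb=(480,285,535,320),lb=(240,185,302,230),sp=(345,185,380,222),sm=(415,188,452,222))),("side",dict(t3=(290,255,395,330),t2=(220,205,302,272),st=(200,175,235,215)))):
    c=r.camera(n); b,d,w,hsv=masks(c)
    rect(c,b,R["t3"],.016,n+" t3"); rect(c,b,R["t2"],.016,n+" t2"); rect(c,d,R["st"],.05,n+" stapler")
    if n=="top":
        rect(c,d,R["sm"],.066,n+" stamp"); rect(c,w,R["sb"],.048,n+" sbox"); rect(c,w,R["lb"],.06,n+" lbox")
        for p in ((510,300),(505,315),(492,308),(272,205),(275,225),(362,205),(355,216),(440,215),(425,207),(434,203),(400,230)): print(p,hsv[p[1],p[0]])
E
```

```text
top t3 c 480.0 -157.9 size 170.7 154.2 long-axis yaw -78.7 n 1534
top t2 c 464.9 146.0 size 237.1 90.2 long-axis yaw 84.4 n 1090
top stapler c 489.2 386.3 size 123.8 30.3 long-axis yaw 78.9 n 831
top stamp c 652.2 -240.3 size 32.7 30.3 long-axis yaw -46.1 n 97Traceback (most recent call last):
  File "<stdin>", line 6, in <module>
  File "m.py", line 5, in rect
    k=max(cs,key=cv2.contourArea); P=toplane(c,k.reshape(-1,2),z)*1000
ValueError: max() iterable argument is empty
```

Run:
```python
from m import *
c=r.camera("top"); b,d,w,hsv=masks(c)
for p in ((510,300),(505,315),(492,308),(272,205),(275,225),(362,205),(355,216),(440,215),(425,207),(434,203),(400,230),(300,215)): print(p,hsv[p[1],p[0]])
c=r.camera("side"); b,d,w,hsv=masks(c)
rect(c,b,(290,255,395,330),.016,"t3"); rect(c,b,(220,205,302,272),.016,"t2"); rect(c,d,(200,175,235,215),.05,"stapler")
for p in ((410,338),(405,350),(320,208),(320,225),(418,263),(417,275)): print(p,hsv[p[1],p[0]])
s=r.camera("side")
crop(s,385,320,50,45,14,"pics/s1.png");crop(s,295,190,60,45,13,"pics/s2.png")
t=r.camera("top");crop(t,485,280,50,40,15,"pics/t1.png");crop(t,240,185,64,48,12,"pics/t2.png")
```

```text
(510, 300) [ 54   8 167]
(505, 315) [ 32  22 161]
(492, 308) [30 17 92]
(272, 205) [ 49  12 169]
(275, 225) [ 34  17 117]
(362, 205) [ 60   7 112]
(355, 216) [23 18 58]
(440, 215) [ 36  23 166]
(425, 207) [30 16 65]
(434, 203) [ 49  12 169]
(400, 230) [ 39  21 168]
(300, 215) [ 39  22 166]
t3 c 471.5 -164.7 size 176.9 163.7 long-axis yaw -78.8 n 1601
t2 c 456.8 137.5 size 247.8 97.2 long-axis yaw 84.6 n 879
stapler c 466.1 360.6 size 172.3 46.4 long-axis yaw 77.9 n 382
(410, 338) [ 22  27 209]
(405, 350) [30  4 64]
(320, 208) [ 20  25 208]
(320, 225) [ 20  26 146]
(418, 263) [23 28 36]
(417, 275) [10 11 70]
```

View pics/t1.png

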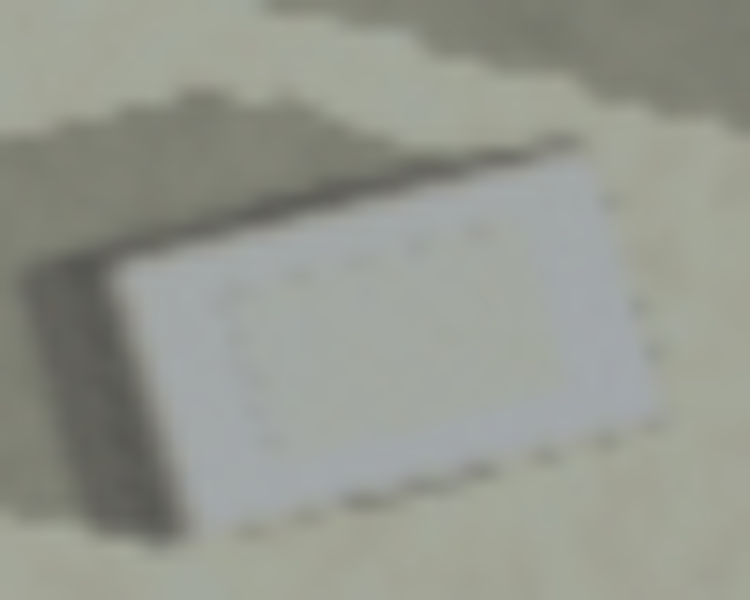

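View pics/t2.png

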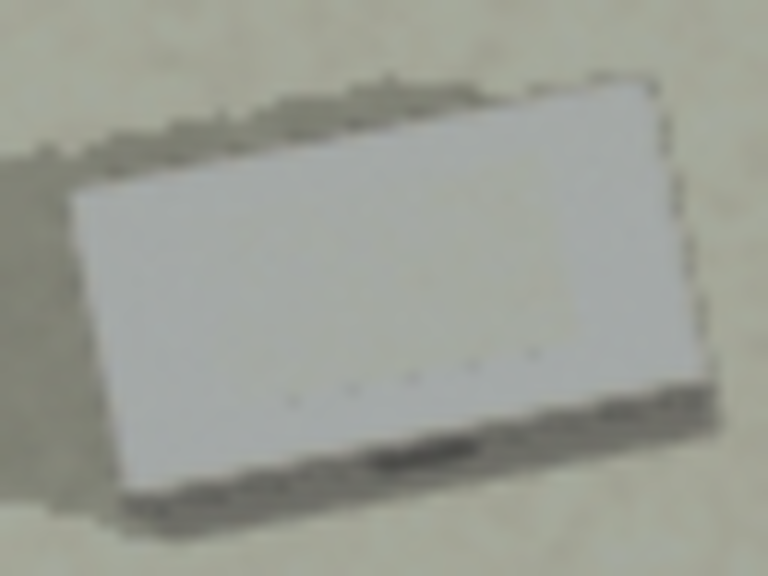

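View pics/s1.png

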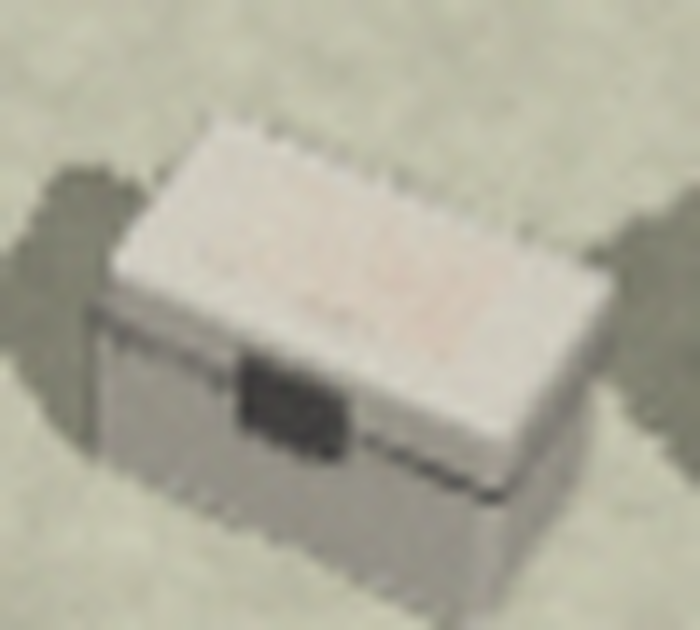

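View pics/s2.png

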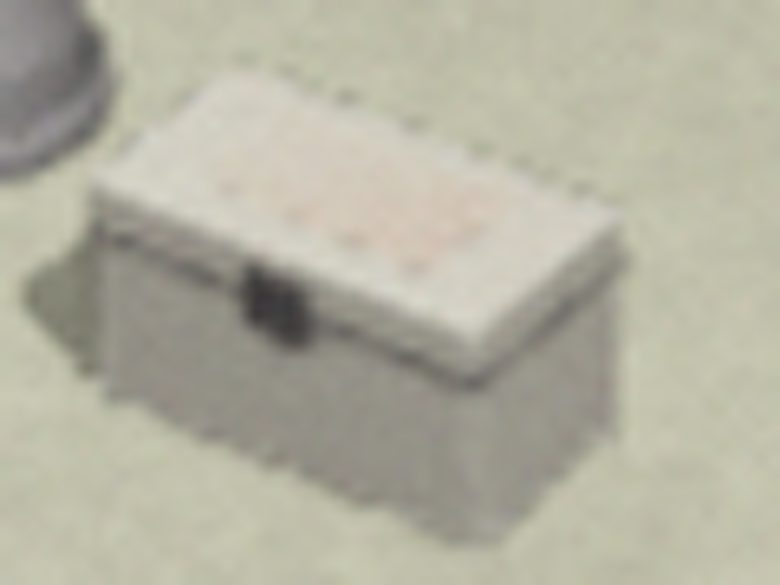

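The boxes' lid corners are clear in both views (top and side). Stamp, speaker and stapler closer up.

Run:
```python
from m import *
s=r.camera("side");t=r.camera("top")
A=[cv2.resize(c["pixels"][v:v+40,u:u+40,::-1],(400,400),interpolation=cv2.INTER_CUBIC) for c,u,v in((t,415,185),(s,398,248),(t,342,185),(s,354,222))]
cv2.imwrite("pics/z1.png",cv2.resize(np.vstack([np.hstack(A[:2]),np.hstack(A[2:])]),(600,600)))
crop(t,92,262,80,50,9,"pics/z2.png"); crop(s,195,170,50,45,14,"pics/z3.png")
```

```text
(no output)
```

View pics/z1.png

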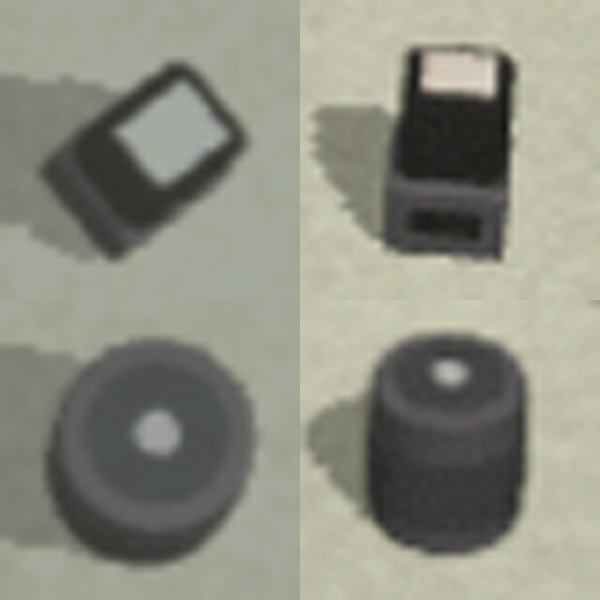

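View pics/z2.png

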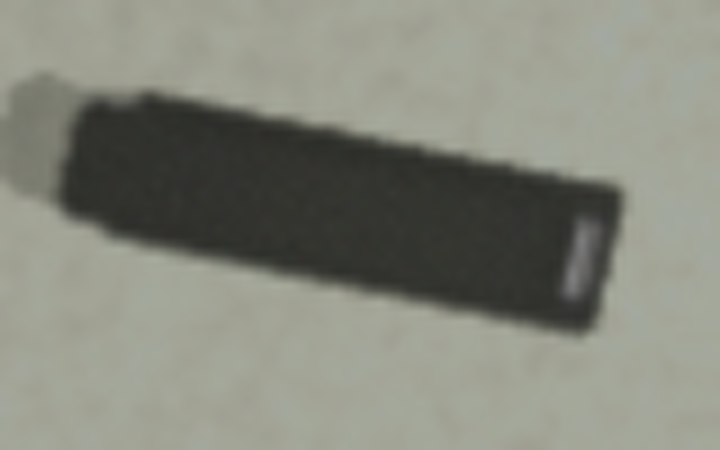

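View pics/z3.png

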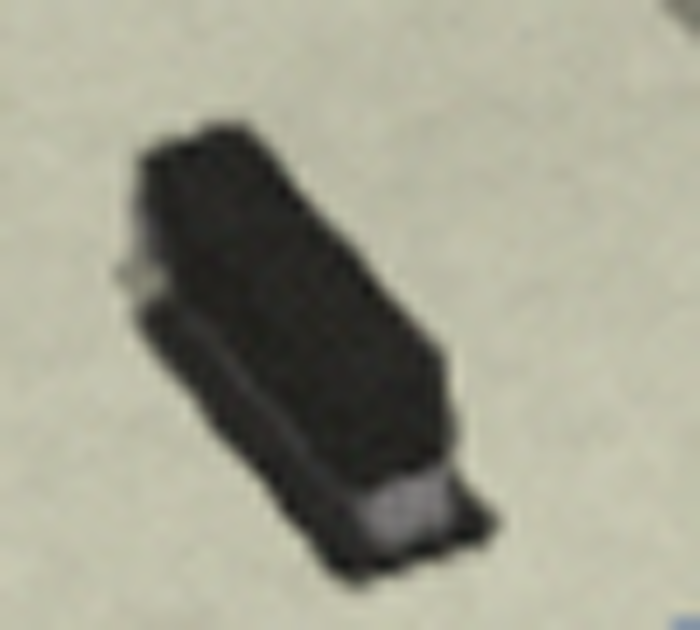

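Run:
```python
from m import *
s=r.camera("side");t=r.camera("top")
def P(c,pts,sc,o,z): return toplane(c,(np.array(pts)+.5)/sc-.5+np.array(o),z)*1000
def q(l,p):
    e=[p[1]-p[0],p[2]-p[3],p[2]-p[1],p[3]-p[0]]
    print(l,np.round(p.mean(0),1),"yaw",[round(float(np.degrees(np.arctan2(*x[::-1])))%180,1) for x in e],"len",[round(float(np.linalg.norm(x)),1) for x in e])
q("sb t",P(t,[(115,265),(585,150),(660,415),(195,535)],15,(485,280),.048))
q("sb s",P(s,[(215,115),(612,283),(505,445),(112,262)],14,(385,320),.048))
q("lb t",P(t,[(75,190),(650,82),(705,380),(125,492)],12,(240,185),.06))
q("lb s",P(s,[(235,70),(622,215),(475,345),(95,185)],13,(295,190),.06))
q("stamp t",P(t,[(78,150),(180,62),(248,140),(146,228)],7.5,(415,185),.066))
print("stamp foot edge t",P(t,[(42,170),(115,260)],7.5,(415,185),0).round(1).tolist(),"s",P(s,[(88,248),(200,260)],7.5,(398,248),0).round(1).tolist())
print("spk t",P(t,[(158,133)],7.5,(342,185),.06),"s",P(s,[(150,73)],7.5,(354,222),.06))
print("stapler foot t",P(t,[(150,93),(622,188),(590,333),(110,235)],9,(92,262),.008).round(1).tolist(),"end top",P(t,[(75,100),(62,212)],9,(92,262),.05).round(1).tolist())
print("stapler foot s",P(s,[(140,310),(350,585),(495,525)],14,(195,170),.008).round(1).tolist(),"body top s",P(s,[(140,160),(245,125),(440,350),(350,485)],14,(195,170),.05).round(1).tolist())
# trays: fit outer rectangles from hulls
for n,c,R3,R2 in(("top",t,(335,240,450,340),(180,260,315,330)),("side",s,(290,255,395,330),(220,205,302,272))):
    b=masks(c)[0]
    for nm,(u0,v0,u1,v1) in(("t3",R3),("t2",R2)):
        m=np.zeros_like(b);m[v0:v1,u0:u1]=b[v0:v1,u0:u1]
        h=cv2.convexHull(np.vstack(cv2.findContours(m,cv2.RETR_EXTERNAL,cv2.CHAIN_APPROX_NONE)[0]))
        # bay floors: grey holes
        hs,hi=cv2.findContours(m,cv2.RETR_CCOMP,cv2.CHAIN_APPROX_NONE)
        for k,hh in zip(hs,hi[0]):
            if hh[3]>=0 and cv2.contourArea(k)>100:
                p=toplane(c,k.reshape(-1,2),.016)*1000; a=cv2.minAreaRect(p.astype(np.float32)); print(n,nm,"bay c",np.round(a[0],1),"sz",np.round(a[1],1),"a",round(a[2],1))
```

```text
sb t [ 454.1 -395.4] yaw [103.5, 104.1, 13.5, 14.6] len [67.0, 66.3, 37.1, 37.8]
sb s [ 448.8 -399.3] yaw [104.7, 102.8, 14.4, 15.2] len [68.0, 67.6, 37.8, 35.6]
lb t [646.4  94.1] yaw [100.9, 101.2, 10.7, 10.3] len [100.9, 101.3, 53.2, 53.6]
lb s [641.   89.1] yaw [102.5, 100.4, 12.6, 12.9] len [101.8, 101.6, 56.1, 52.4]
stamp t [ 655.1 -244.6] yaw [130.7, 130.6, 39.7, 39.9] len [37.9, 37.8, 28.4, 28.3]
stamp foot edge t [[660.7, -223.4], [634.2, -244.0]] s [[631.1, -244.1], [653.4, -274.1]]
spk t [[659.35577166 -93.39176743]] s [[656.74269327 -93.98059125]]
stapler foot t [[518.1, 446.9], [495.8, 333.7], [461.7, 339.9], [484.5, 454.7]] end top [[513.5, 447.6], [487.9, 449.2]]
stapler foot s [[481.4, 451.7], [455.0, 331.9], [489.7, 328.2]] body top s [[483.2, 443.8], [507.6, 439.2], [487.2, 336.1], [445.3, 308.5]]
top t3 bay c [ 440.7 -165.4] sz [ 67.6 162.5] a 11.3
top t3 bay c [ 509.1 -101.2] sz [67.1 63.1] a 11.4
top t3 bay c [ 525.4 -183.3] sz [67.2 94.6] a 11.0
top t2 bay c [460.   97.5] sz [133.2  83.8] a 84.5
top t2 bay c [471.5 217.7] sz [82.7 83.7] a 84.5
side t3 bay c [ 433.5 -172.1] sz [ 60.1 156. ] a 11.3
side t3 bay c [ 517.4 -190.4] sz [58.5 87.8] a 11.0
side t3 bay c [ 501.9 -108. ] sz [58.4 56.8] a 9.8
side t2 bay c [453.1  90.5] sz [124.1  77.5] a 84.3
side t2 bay c [464.7 210. ] sz [73.8 77.5] a 84.0
```

```bash
python3 -c "
from h import *
stepper([.490,.394,.14],-11.2)"
```

```text
shift [-263.2  -54.    82.6] turn 74.7 j7 -0.09 jaw yaw 63.5
```

```bash
python3 -m crank '[[1,[-40,-8,12],7],[1,[-80,-16,25],14],[1,[-120,-25,38],21],[1,[-160,-33,50],28],[1,[-200,-41,62],35],[1,[-240,-49,75],42],[1,[-263,-54,82],49],[1,[-263,-54,82],56],[1,[-263,-54,82],63],[1,[-263,-54,82],70],[1,[-263,-54,82],74.7],[1,[-263,-54,82],74.7]]' 20; python3 -c "
from h import *
stepper([.490,.394,.022],-11.2)
t=r.camera('top'); crop(t,60,220,160,120,5,'pics/b1.png')"
```

```text
time: 1.65
ee_pos: [0.4898, 0.3941, 0.1405]
eef_rot: [0.774, 0.634, 0.0, 0.0]
ft_force: [0.3, 0.6, -0.4]
width: 0.0872
shift [-1.000e-01  2.000e-01  1.185e+02] turn -0.2 j7 -0.87 jaw yaw -11.4
```

View pics/b1.png

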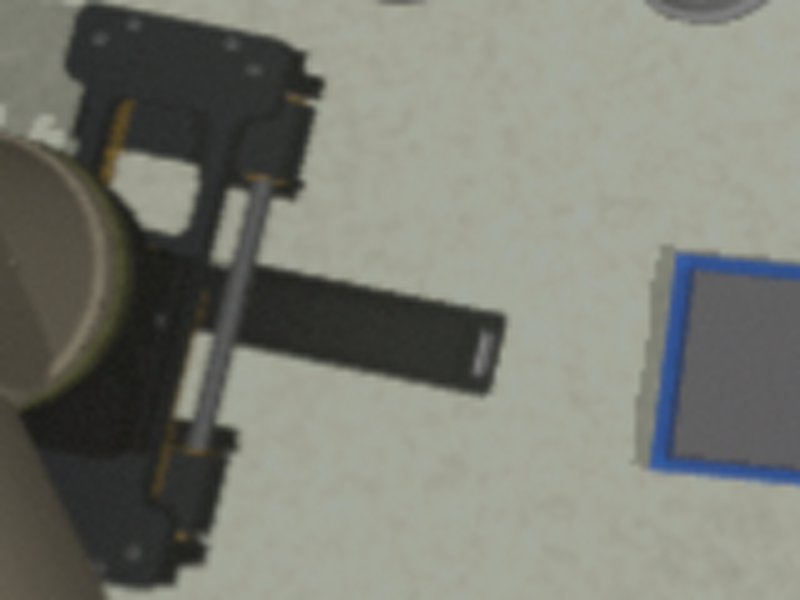

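The gripper is square to the stapler (visible end at crop (490,350)). Descend and close.

```bash
python3 -m crank '[[1,[0,0,20],0],[1,[0,0,40],0],[1,[0,0,58],0],[1,[0,0,74],0],[1,[0,0,88],0],[1,[0,0,100],0],[1,[0,0,109],0],[1,[0,0,115],0],[1,[0,0,118],0],[1,[0,0,118],0]]' 20; python3 -m crank '[[-1,[0,0,0],0],[-1,[0,0,0],0],[-1,[0,0,0],0],[-1,[0,0,0],0],[-1,[0,0,0],0],[-1,[0,0,0],0],[-1,[0,0,0],0],[-1,[0,0,0],0],[-1,[0,0,0],0],[-1,[0,0,0],0]]' 20
```

```text
time: 2.53
ee_pos: [0.4898, 0.394, 0.0223]
eef_rot: [0.772, 0.635, -0.0, -0.0]
ft_force: [0.2, -0.2, 0.4]
width: 0.0867
time: 3.37
ee_pos: [0.4897, 0.3941, 0.0226]
eef_rot: [0.772, 0.635, -0.0, -0.0]
ft_force: [-3.6, 1.1, 1.7]
width: 0.0284
```

Gripped at 28.4 mm (body width). Lift, then go over the long bay.

```bash
python3 -m crank '[[-1,[0,0,-10],0],[-1,[0,0,-30],0],[-1,[0,0,-60],0],[-1,[0,0,-90],0],[-1,[0,0,-110],0],[-1,[0,0,-120],0],[-1,[0,0,-120],0]]' ; python3 -c "
from h import *
stepper([.4407,-.1655,.142],11.3)
c=r.camera('side');crop(c,150,80,200,150,4,'pics/b2.png')"
```

```text
time: 3.95
ee_pos: [0.4908, 0.3947, 0.1452]
eef_rot: [0.773, 0.635, 0.002, -0.0]
ft_force: [-0.0, 0.4, -3.0]
width: 0.0278
shift [-559.4   59.3    1.5] turn -22.5 j7 -0.87 jaw yaw -11.2
```

View pics/b2.png

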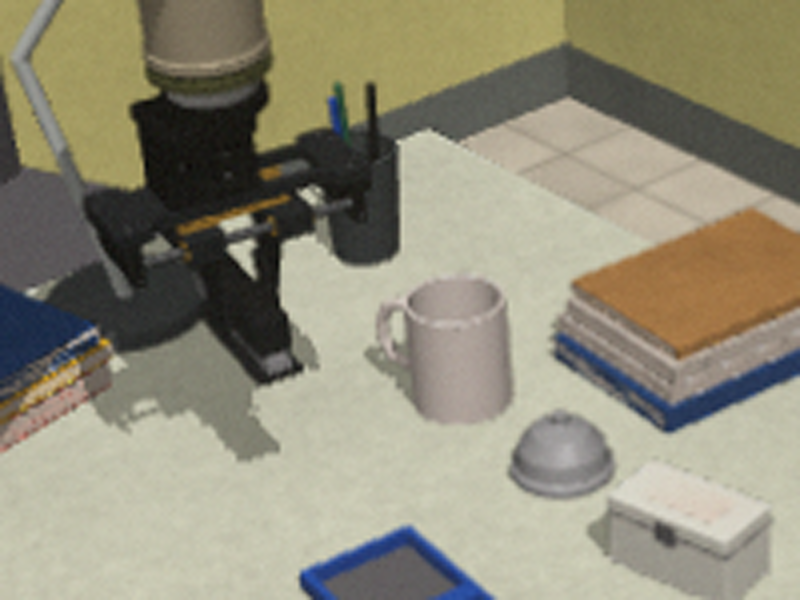

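```bash
python3 -m crank '[[-1,[-20,2,0],0],[-1,[-55,6,0],-2],[-1,[-92,10,0],-5],[-1,[-130,14,0],-8],[-1,[-168,18,0],-11],[-1,[-206,22,0],-14],[-1,[-244,26,0],-17],[-1,[-282,30,0],-20],[-1,[-320,34,0],-22.5],[-1,[-358,38,0],-22.5],[-1,[-396,42,0],-22.5],[-1,[-434,46,0],-22.5]]' ; python3 -c "
from h import *
stepper([.4407,-.1655,.142],11.3)"
```

```text
time: 5.0
ee_pos: [0.4492, -0.0424, 0.1409]
eef_rot: [0.634, 0.774, -0.001, -0.001]
ft_force: [1.8, -0.2, -2.1]
width: 0.0278
shift [-119.   -32.6   -1. ] turn 0.1 j7 0.2 jaw yaw 11.4
```

```bash
python3 -m crank '[[-1,[-35,-9,0],0],[-1,[-70,-18,0],0],[-1,[-100,-27,0],0],[-1,[-118,-33,0],0],[-1,[-120,-33,0],0],[-1,[-120,-33,0],0],[-1,[-120,-33,0],0],[-1,[-120,-33,0],0]]' ; python3 -c "
from h import *
stepper([.4407,-.1655,.040],11.3)
c=r.camera('top');crop(c,320,220,200,150,4,'pics/b3.png')"
```

```text
time: 5.67
ee_pos: [0.442, -0.1635, 0.1417]
eef_rot: [0.633, 0.774, -0.0, -0.001]
ft_force: [-0.5, 0.4, -2.3]
width: 0.0281
shift [ -1.8  -1.6 101.7] turn 0.1 j7 0.49 jaw yaw 11.4
```

View pics/b3.png

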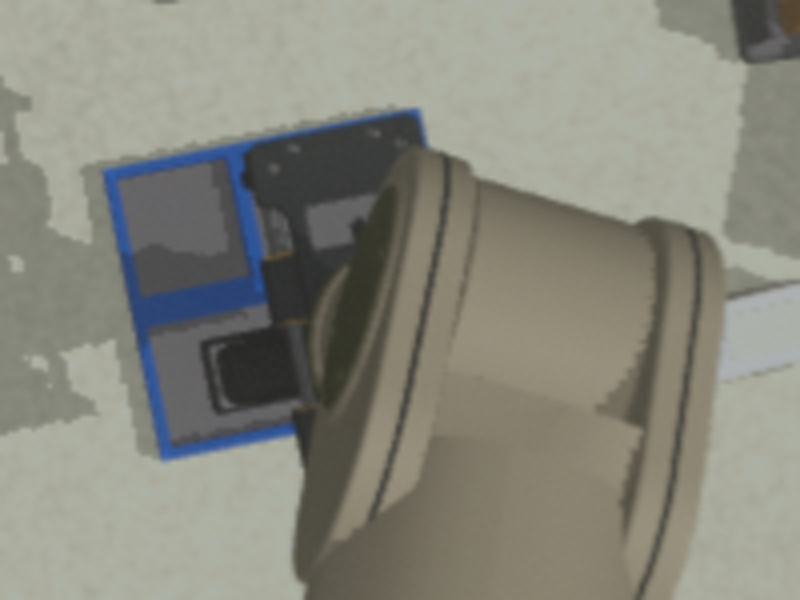

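```bash
python3 -m crank '[[-1,[-1,-1,20],0],[-1,[-2,-2,45],0],[-1,[-2,-2,70],0],[-1,[-2,-2,88],0],[-1,[-2,-2,100],0],[-1,[-2,-2,107],0],[-1,[-2,-2,111],0],[-1,[-2,-2,112],0],[-1,[-2,-2,112],0],[-1,[-2,-2,112],0]]'; python3 -m crank '[[-1,[0,0,1],0],[-1,[0,0,2],0],[-1,[0,0,2.5],0],[-1,[0,0,3],0],[-1,[0,0,3],0],[-1,[0,0,3],0]]'
```

```text
time: 6.55
ee_pos: [0.4413, -0.1671, 0.0312]
eef_rot: [0.634, 0.774, 0.0, 0.0]
ft_force: [-0.1, 0.0, -2.1]
width: 0.0279
time: 7.05
ee_pos: [0.4407, -0.1671, 0.0275]
eef_rot: [0.634, 0.773, 0.0, -0.0]
ft_force: [-0.2, -0.2, -3.3]
width: 0.0275
```

```bash
python3 -m crank '[[-1,[0,0,0.5],0],[-1,[0,0,1],0],[-1,[0,0,1],0],[-1,[0,0,1],0]]'; python3 -m crank '[[-1,[0,0,0.5],0],[-1,[0,0,0.7],0],[-1,[0,0,0.7],0],[-1,[0,0,0.7],0]]'
```

```text
time: 7.38
ee_pos: [0.4407, -0.1672, 0.0265]
eef_rot: [0.634, 0.774, 0.0, -0.0]
ft_force: [-0.7, 0.8, -2.8]
width: 0.0281
time: 7.72
ee_pos: [0.4407, -0.1671, 0.0264]
eef_rot: [0.634, 0.773, 0.0, -0.0]
ft_force: [-4.7, 1.7, 10.1]
width: 0.0278
```

Contact felt (+10 N at 26.4 mm). Open, rise.

```bash
python3 -m crank '[[-0.2,[0,0,0],0],[0.1,[0,0,0],0],[0.4,[0,0,0],0],[0.4,[0,0,0],0],[0.4,[0,0,0],0],[0.4,[0,0,0],0],[0.4,[0,0,-8],0],[0.4,[0,0,-25],0],[0.4,[0,0,-50],0],[0.6,[0,0,-80],0],[1,[0,0,-115],0],[1,[0,0,-120],0]]'; python3 -c "
from h import *
stepper([.453,-.396,.14],14)
c=r.camera('side');crop(c,280,230,160,120,5,'pics/b4.png')"
```

```text
time: 8.72
ee_pos: [0.443, -0.1683, 0.1514]
eef_rot: [0.634, 0.773, 0.002, 0.003]
ft_force: [1.3, -0.2, 0.6]
width: 0.0735
shift [-225.2  -34.9   11.6] turn -2.7 j7 0.49 jaw yaw 11.3
```

View pics/b4.png

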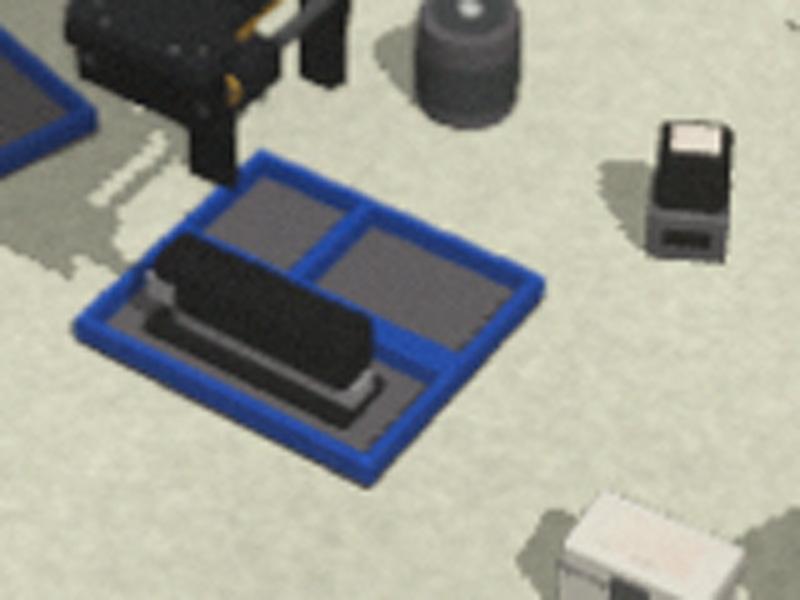

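Stapler lies flat in the long bay, clear of the walls (crop (260,310)). Now the small box.

```bash
python3 -m crank '[[1,[-30,-5,2],-1],[1,[-65,-10,4],-2],[1,[-102,-16,6],-2.7],[1,[-140,-22,9],-2.7],[1,[-178,-28,11],-2.7],[1,[-210,-33,11],-2.7],[1,[-226,-35,11],-2.7],[1,[-226,-35,11],-2.7],[1,[-226,-35,11],-2.7],[1,[-226,-35,11],-2.7]]'; python3 -c "
from h import *
stepper([.453,-.396,.02],14)
c=r.camera('top');crop(c,440,240,160,120,5,'pics/c1.png')"
```

```text
time: 9.6
ee_pos: [0.4507, -0.3946, 0.134]
eef_rot: [0.615, 0.788, 0.0, -0.001]
ft_force: [0.4, 0.6, 0.6]
width: 0.0869
shift [ -2.   2. 114.] turn 0.1 j7 1.13 jaw yaw 14.1
```

View pics/c1.png

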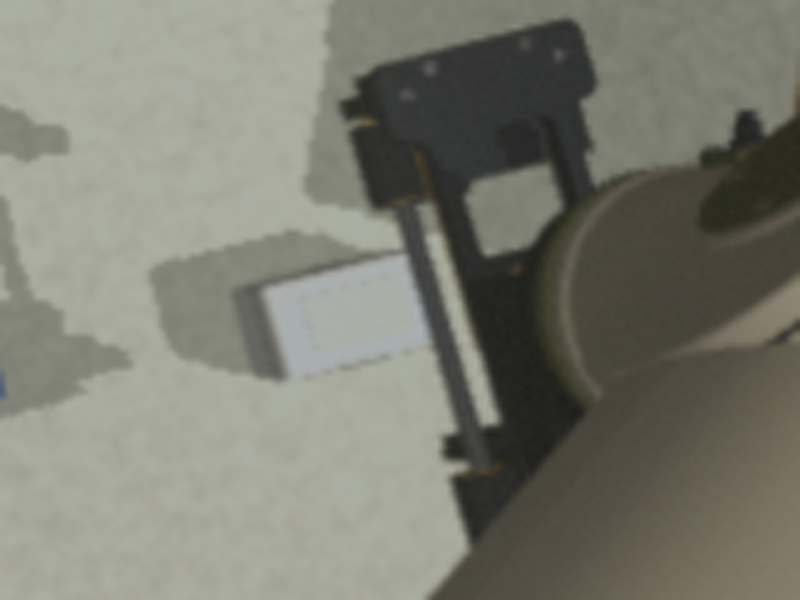

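Jaws square to the box (lid corner at crop (265,285)). Descend and grip.

```bash
python3 -m crank '[[1,[-1,1,20],0],[1,[-2,2,42],0],[1,[-2,2,64],0],[1,[-2,2,82],0],[1,[-2,2,96],0],[1,[-2,2,106],0],[1,[-2,2,112],0],[1,[-2,2,114],0],[1,[-2,2,114],0],[1,[-2,2,114],0]]' 15; python3 -m crank '[[-1,[0,0,0],0],[-1,[0,0,0],0],[-1,[0,0,0],0],[-1,[0,0,0],0],[-1,[0,0,0],0],[-1,[0,0,0],0],[-1,[0,0,0],0],[-1,[0,0,0],0],[-1,[0,0,0],0]]' 15;python3 -m crank '[[-1,[0,0,-10],0],[-1,[0,0,-30],0],[-1,[0,0,-60],0],[-1,[0,0,-90],0],[-1,[0,0,-110],0],[-1,[0,0,-120],0],[-1,[0,0,-120],0],[-1,[0,0,-120],0]]' ; python3 -c "
from h import *
stepper([.5256,-.1835,.142],11.3)
c=r.camera('side');crop(c,330,210,200,150,4,'pics/c2.png')"
```

```text
time: 10.48
ee_pos: [0.4536, -0.3974, 0.0216]
eef_rot: [0.615, 0.788, 0.0, 0.001]
ft_force: [0.5, 0.0, 0.4]
width: 0.0869
time: 11.23
ee_pos: [0.4532, -0.3971, 0.0208]
eef_rot: [0.615, 0.788, 0.0, -0.0]
ft_force: [-0.4, 0.1, -0.3]
width: 0.0403
time: 11.9
ee_pos: [0.4532, -0.3968, 0.1404]
eef_rot: [0.615, 0.788, 0.0, -0.0]
ft_force: [-0.3, -0.0, -1.7]
width: 0.0399
shift [189.3 122.1  -1.5] turn 2.8 j7 1.13 jaw yaw 14.1
```

View pics/c2.png

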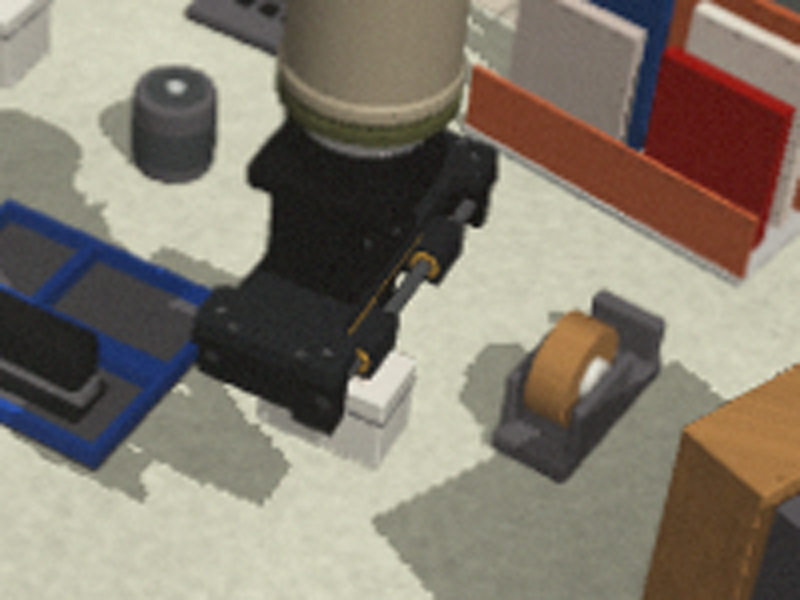

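Box held level (width 40 mm). Carry over the bigger short bay.

```bash
python3 -m crank '[[-1,[18,12,0],1],[-1,[45,29,0],2],[-1,[75,48,0],2.8],[-1,[105,68,0],2.8],[-1,[135,87,0],2.8],[-1,[160,103,0],2.8],[-1,[178,115,0],2.8],[-1,[189,122,0],2.8],[-1,[189,122,0],2.8],[-1,[189,122,0],2.8],[-1,[189,122,0],2.8]]'; python3 -c "
from h import *
stepper([.5256,-.1835,.029],11.3)
c=r.camera('side');crop(c,250,200,200,150,4,'pics/c3.png')"
```

```text
time: 12.87
ee_pos: [0.5248, -0.1852, 0.14]
eef_rot: [0.635, 0.773, -0.001, -0.0]
ft_force: [-0.9, -0.8, -1.3]
width: 0.0396
shift [  1.5   1.3 111. ] turn -0.1 j7 0.63 jaw yaw 11.2
```

View pics/c3.png

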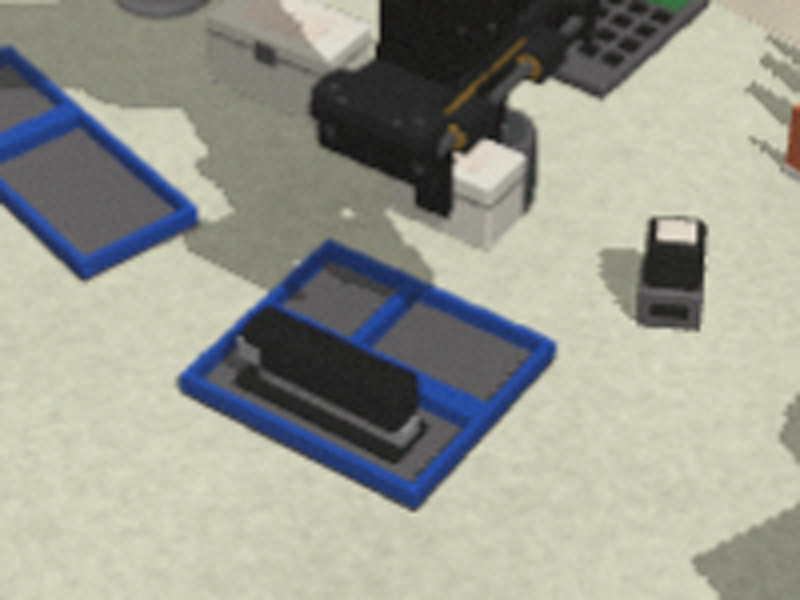

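```bash
python3 -m crank '[[-1,[1,1,20],0],[-1,[1,1,42],0],[-1,[1,1,64],0],[-1,[1,1,82],0],[-1,[1,1,96],0],[-1,[1,1,105],0],[-1,[1,1,110],0],[-1,[1,1,111],0],[-1,[1,1,111],0],[-1,[1,1,111],0]]'; python3 -m crank '[[-1,[0,0,1],0],[-1,[0,0,2],0],[-1,[0,0,2.5],0],[-1,[0,0,3],0],[-1,[0,0,3],0],[-1,[0,0,3],0]]'
```

```text
time: 13.75
ee_pos: [0.527, -0.1833, 0.0306]
eef_rot: [0.635, 0.773, 0.0, 0.0]
ft_force: [-0.1, -0.3, -1.6]
width: 0.0397
time: 14.25
ee_pos: [0.5265, -0.1829, 0.0268]
eef_rot: [0.634, 0.773, 0.0, -0.0]
ft_force: [-0.2, 0.0, -0.4]
width: 0.0401
```

```bash
python3 -m crank '[[-1,[0,0,0.5],0],[-1,[0,0,1],0],[-1,[0,0,1.2],0],[-1,[0,0,1.2],0],[-1,[0,0,1.2],0]]'; python3 -m crank '[[-1,[0,0,0.5],0],[-1,[0,0,0.8],0],[-1,[0,0,0.8],0],[-1,[0,0,0.8],0]]'
```

```text
time: 14.67
ee_pos: [0.5265, -0.1829, 0.0256]
eef_rot: [0.634, 0.773, 0.0, -0.0]
ft_force: [-0.3, -0.5, -1.3]
width: 0.0398
time: 15.0
ee_pos: [0.5265, -0.183, 0.0248]
eef_rot: [0.634, 0.773, 0.0, -0.0]
ft_force: [-0.9, -0.3, -1.2]
width: 0.0401
```

```bash
python3 -m crank '[[-1,[0,0,0.4],0],[-1,[0,0,0.6],0],[-1,[0,0,0.6],0],[-1,[0,0,0.6],0]]'
```

```text
time: 15.33
ee_pos: [0.5266, -0.183, 0.0247]
eef_rot: [0.634, 0.773, 0.0, -0.0]
ft_force: [-3.4, 1.2, 7.6]
width: 0.04
```

```bash
python3 -m crank '[[0,[0,0,0],0],[0.2,[0,0,0],0],[0.4,[0,0,0],0],[0.4,[0,0,0],0],[0.4,[0,0,0],0],[0.4,[0,0,0],0],[0.4,[0,0,-8],0],[0.4,[0,0,-25],0],[0.4,[0,0,-50],0],[0.6,[0,0,-80],0],[1,[0,0,-115],0],[1,[0,0,-120],0]]'; python3 -c "
from h import *
stepper([.6545,-.244,.14],40.5)
for n,a in (('side',(300,220)),('top',(330,220))):
  c=r.camera(n);crop(c,*a,160,120,5,'pics/c4%s.png'%n)"
```

```text
time: 16.33
ee_pos: [0.5289, -0.1843, 0.1502]
eef_rot: [0.635, 0.773, 0.002, 0.003]
ft_force: [1.2, -0.2, 0.1]
width: 0.0737
shift [-82.9 111.6  11.2] turn -29.3 j7 0.62 jaw yaw 11.2
```

View pics/c4side.png

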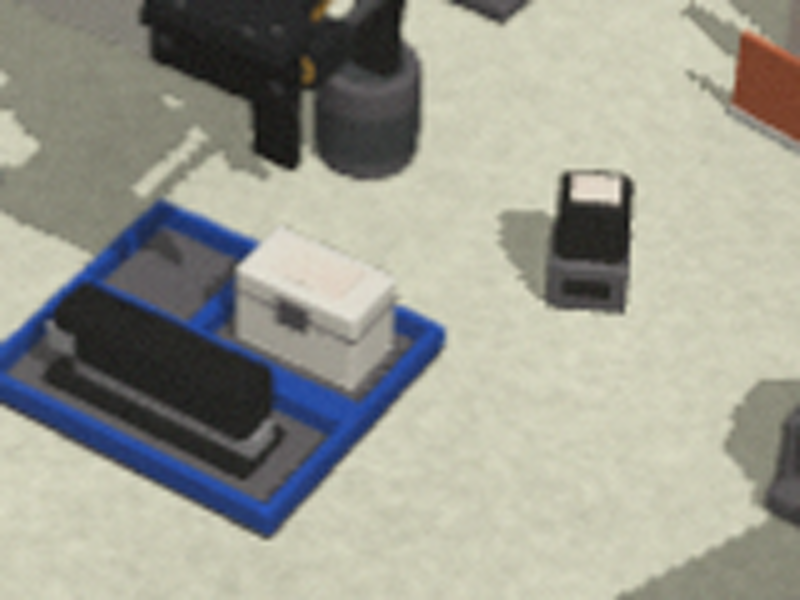

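Small box sits flat in the bigger short bay (crop (315,315)). Next the stamp.

```bash
python3 -m crank '[[1,[-18,25,2],-5],[1,[-38,50,4],-11],[1,[-58,78,6],-17],[1,[-75,102,8],-22],[1,[-84,114,10],-28],[1,[-84,114,10],-28],[1,[-84,114,10],-28],[1,[-84,114,10],-28],[1,[-84,114,10],-28]]'; python3 -c "
from h import *
stepper([.657,-.247,.035],39)
c=r.camera('top');crop(c,370,150,160,120,5,'pics/d1.png')
c=r.camera('side');crop(c,340,190,160,120,5,'pics/d2.png')"
```

```text
time: 17.18
ee_pos: [0.654, -0.2427, 0.1339]
eef_rot: [0.429, 0.903, 0.0, -0.0]
ft_force: [0.5, -0.1, 0.2]
width: 0.0868
shift [-5.3 -0.4 98.9] turn 0.2 j7 1.19 jaw yaw 39.2
```

View pics/d1.png

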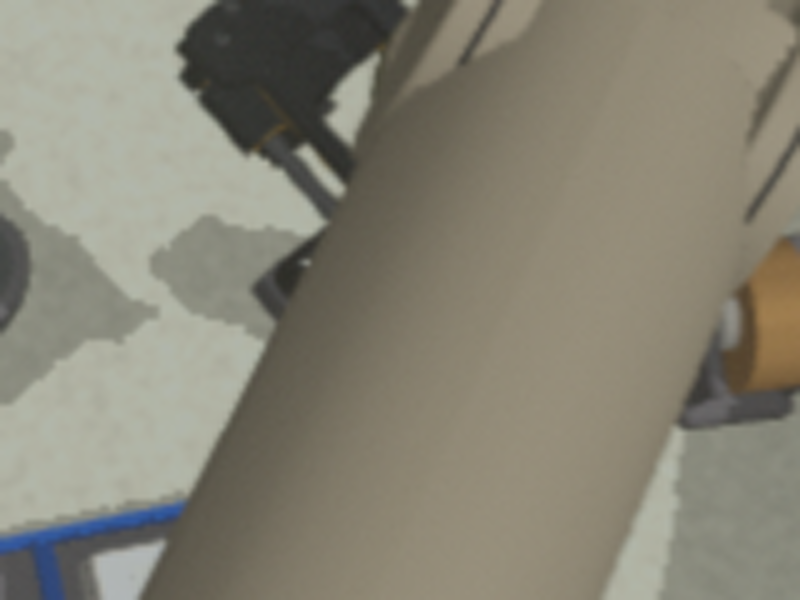

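View pics/d2.png

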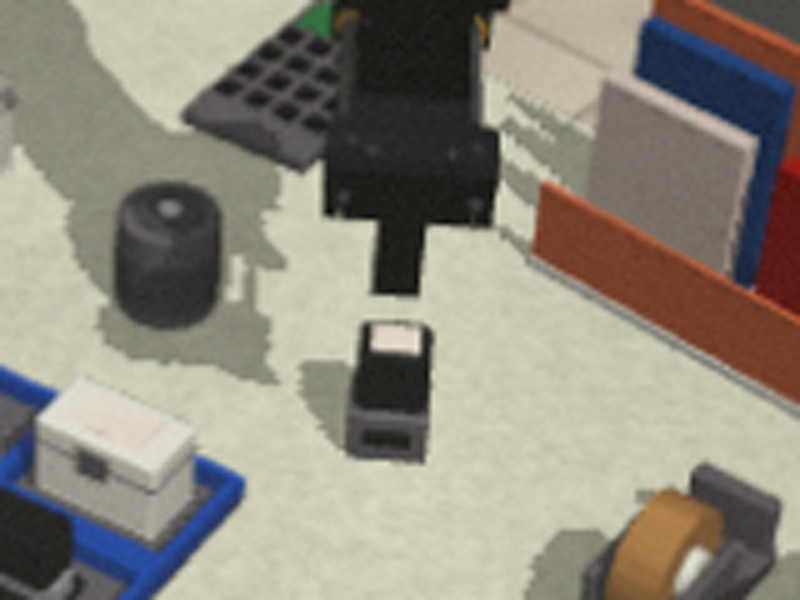

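Side view: finger (crop u≈398) lines up with the stamp (u≈395). Descend.

```bash
python3 -m crank '[[1,[-2,0,18],0],[1,[-2,0,36],0],[1,[-2,0,54],0],[1,[-2,0,70],0],[1,[-2,0,83],0],[1,[-2,0,92],0],[1,[-2,0,97],0],[1,[-2,0,99],0],[1,[-2,0,99],0],[1,[-2,0,99],0]]' 15; python3 -m crank '[[-1,[0,0,0],0],[-1,[0,0,0],0],[-1,[0,0,0],0],[-1,[0,0,0],0],[-1,[0,0,0],0],[-1,[0,0,0],0],[-1,[0,0,0],0],[-1,[0,0,0],0],[-1,[0,0,0],0],[-1,[0,0,0],0]]' 15; python3 -c "
from h import *
c=r.camera('side');crop(c,340,190,160,120,5,'pics/d3.png')"
```

```text
time: 18.12
ee_pos: [0.6564, -0.2449, 0.036]
eef_rot: [0.429, 0.903, 0.0, 0.001]
ft_force: [0.3, 0.7, -0.6]
width: 0.0872
time: 18.95
ee_pos: [0.656, -0.2447, 0.0352]
eef_rot: [0.429, 0.903, 0.0, -0.0]
ft_force: [0.2, 0.6, -0.2]
width: 0.0324
```

View pics/d3.png

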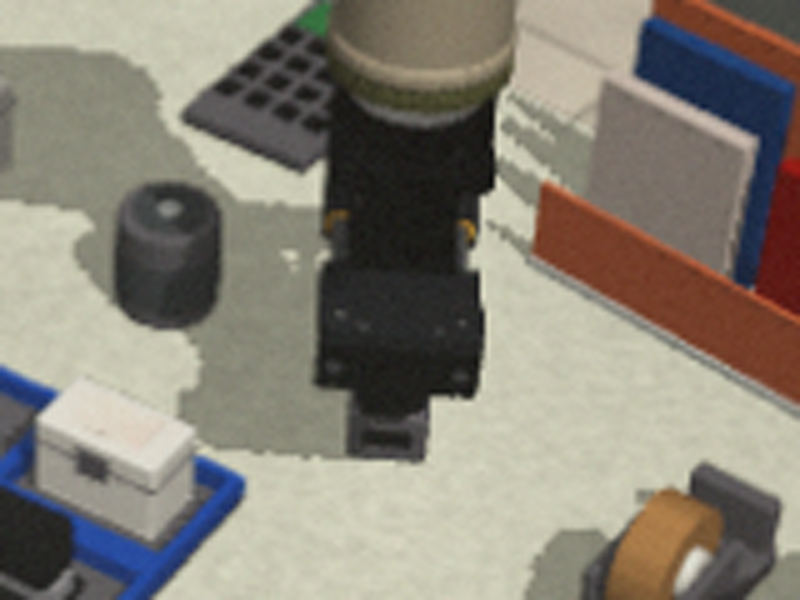

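```bash
python3 -m crank '[[-1,[0,0,-10],0],[-1,[0,0,-30],0],[-1,[0,0,-60],0],[-1,[0,0,-90],0],[-1,[0,0,-106],0],[-1,[0,0,-110],0],[-1,[0,0,-110],0],[-1,[0,0,-110],0]]' ; python3 -c "
from h import *
stepper([.5092,-.1011,.145],11.3)"
```

```text
time: 19.67
ee_pos: [0.6555, -0.2443, 0.1442]
eef_rot: [0.429, 0.904, 0.0, -0.001]
ft_force: [0.5, -0.0, -2.1]
width: 0.0321
shift [203.5 -22.7  -0.5] turn 27.9 j7 1.19 jaw yaw 39.2
```

```bash
python3 -m crank '[[-1,[18,-2,0],3],[-1,[45,-5,0],8],[-1,[77,-9,0],14],[-1,[110,-12,0],20],[-1,[143,-16,0],26],[-1,[172,-19,0],27.9],[-1,[192,-21,0],27.9],[-1,[203,-23,0],27.9],[-1,[203,-23,0],27.9],[-1,[203,-23,0],27.9],[-1,[203,-23,0],27.9],[-1,[203,-23,0],27.9]]'; python3 -c "
from h import *
stepper([.5092,-.1011,.044],11.3)
c=r.camera('side');crop(c,250,170,200,150,4,'pics/d4.png')
c=r.camera('top');crop(c,300,190,160,120,5,'pics/d5.png')"
```

```text
time: 20.67
ee_pos: [0.51, -0.1029, 0.1448]
eef_rot: [0.634, 0.773, -0.0, 0.0]
ft_force: [-1.2, -0.2, -1.5]
width: 0.0317
shift [  2.   -0.4 100.8] turn -0.0 j7 0.43 jaw yaw 11.3
```

View pics/d4.png

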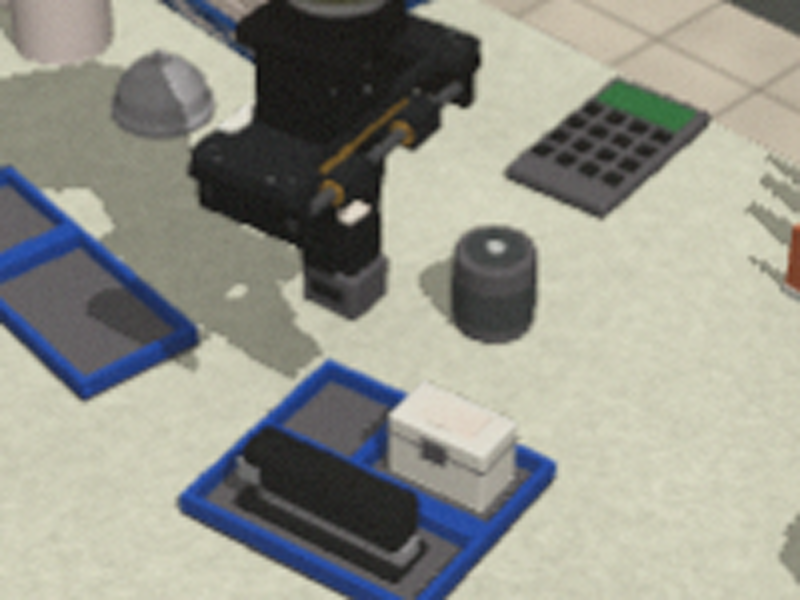

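View pics/d5.png

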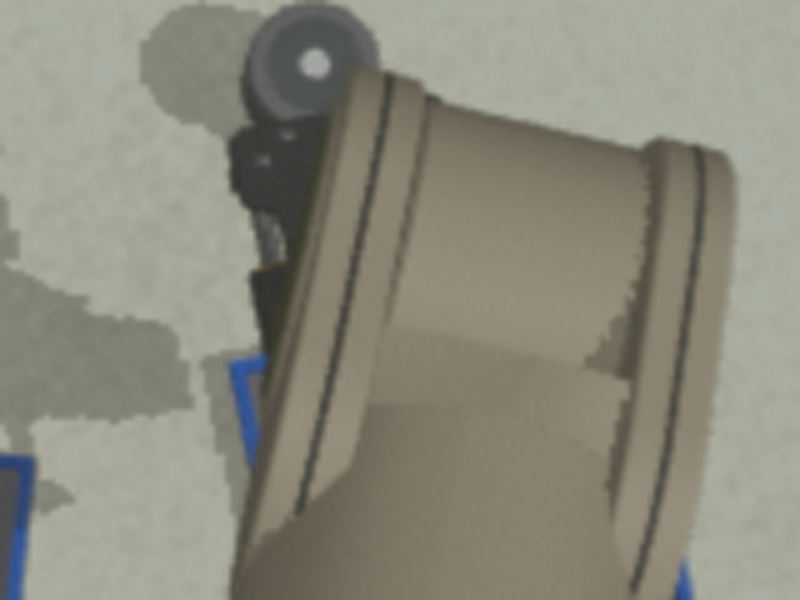

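```bash
python3 -m crank '[[-1,[1,0,20],0],[-1,[2,0,42],0],[-1,[2,0,62],0],[-1,[2,0,78],0],[-1,[2,0,89],0],[-1,[2,0,97],0],[-1,[2,0,101],0],[-1,[2,0,101],0],[-1,[2,0,101],0]]'; python3 -m crank '[[-1,[0,0,1],0],[-1,[0,0,2],0],[-1,[0,0,3],0],[-1,[0,0,3.5],0],[-1,[0,0,3.5],0],[-1,[0,0,3.5],0]]'
```

```text
time: 21.52
ee_pos: [0.5097, -0.1002, 0.0447]
eef_rot: [0.634, 0.773, 0.0, 0.0]
ft_force: [0.0, 0.8, -1.2]
width: 0.0321
time: 22.02
ee_pos: [0.5094, -0.1, 0.0408]
eef_rot: [0.634, 0.774, 0.0, -0.0]
ft_force: [0.5, 0.5, -0.1]
width: 0.0322
```

```bash
python3 -c "
from h import *
c=r.camera('side');crop(c,250,170,200,150,4,'pics/d6.png')"
```

```text
(no output)
```

View pics/d6.png

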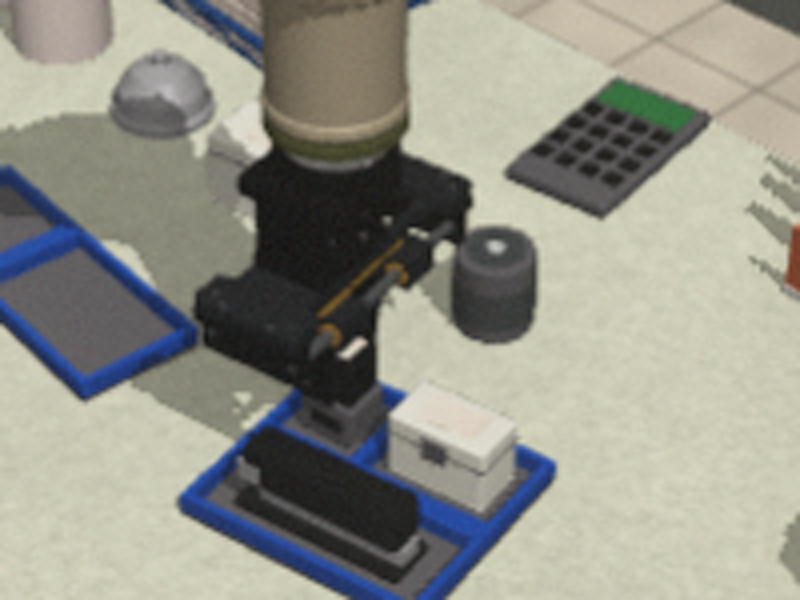

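```bash
python3 -c "
from h import *
c=r.camera('side');crop(c,305,255,60,45,13,'pics/d7.png')
ex=np.array([-.196,.981,0]);ey=np.array([-.981,-.196,0]);o=np.array([.48,-.1579,0])
for nm,x,y,z in (('bay c',50,-40,.004),('foot near L',70,-22,.004),('foot near R',30,-22,.004),('foot near R top',30,-22,.034),('footL top',70,-22,.034),('rim corner',20,-8,.016),('rimL',80,-8,.016)):
  p=proj(c,o+ex*x/1000+ey*y/1000+np.array([0,0,z])); print(nm,((p-[305,255]+.5)*13).round())
"
```

```text
bay c [[396. 264.]]
foot near L [[259. 276.]]
foot near R [[427. 355.]]
foot near R top [[426. 238.]]
footL top [[256. 160.]]
rim corner [[428. 370.]]
rimL [[173. 250.]]
```

View pics/d7.png

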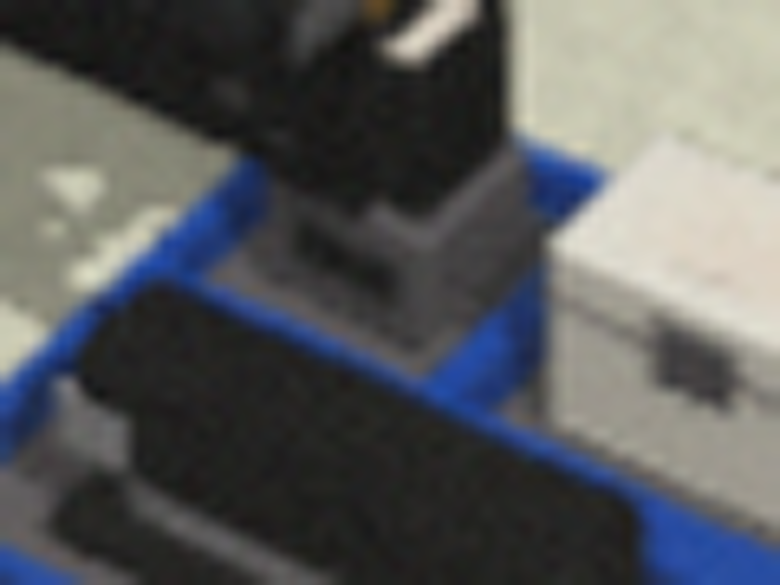

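Stamp foot is inside the smallest bay with floor visible around it (foot corner at crop (435,365), rib corner (430,385)). Lower to contact.

```bash
python3 -m crank '[[-1,[0,0,0.5],0],[-1,[0,0,1],0],[-1,[0,0,1.4],0],[-1,[0,0,1.4],0],[-1,[0,0,1.4],0]]'; python3 -m crank '[[-1,[0,0,0.5],0],[-1,[0,0,0.7],0],[-1,[0,0,0.7],0],[-1,[0,0,0.7],0]]'
```

```text
time: 22.53
ee_pos: [0.5093, -0.1, 0.0393]
eef_rot: [0.634, 0.774, 0.0, -0.0]
ft_force: [0.3, 0.2, -1.2]
width: 0.0318
time: 22.87
ee_pos: [0.5094, -0.1001, 0.039]
eef_rot: [0.634, 0.773, 0.0, -0.0]
ft_force: [-2.1, 1.1, 5.8]
width: 0.0321
```

```bash
python3 -m crank '[[-0.1,[0,0,0],0],[0.1,[0,0,0],0],[0.35,[0,0,0],0],[0.35,[0,0,0],0],[0.35,[0,0,0],0],[0.35,[0,0,0],0],[0.35,[0,0,-8],0],[0.35,[0,0,-25],0],[0.35,[0,0,-50],0],[0.6,[0,0,-80],0],[1,[0,0,-105],0],[1,[0,0,-110],0]]'; python3 -c "
from h import *
stepper([.645,.0925,.15],11)
for n,a in (('side',(280,210)),('top',(330,220))):
  c=r.camera(n);crop(c,*a,160,120,5,'pics/d8%s.png'%n)"
```

```text
time: 23.87
ee_pos: [0.5113, -0.1007, 0.1532]
eef_rot: [0.634, 0.773, 0.002, 0.002]
ft_force: [0.4, -1.6, 0.1]
width: 0.0716
shift [163.3 168.9   4.1] turn 0.3 j7 0.42 jaw yaw 11.3
```

View pics/d8side.png

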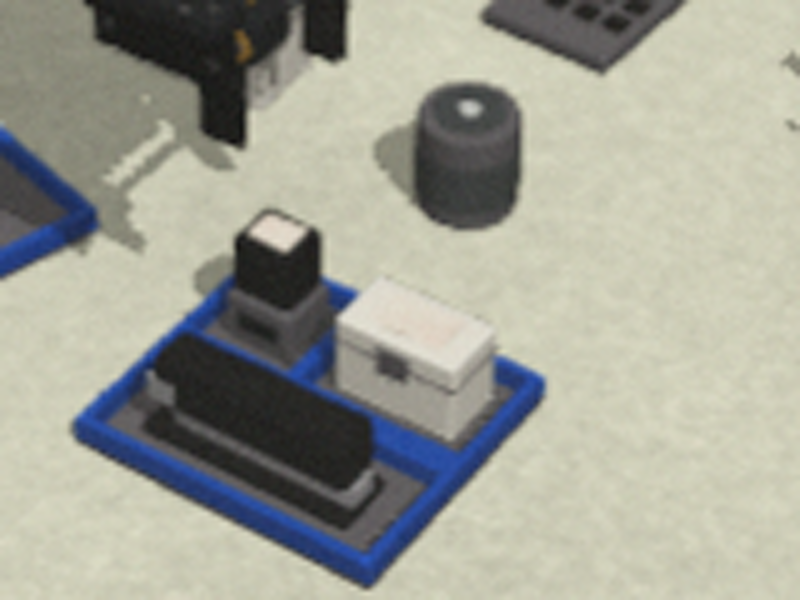

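Sign-up kit is in: stamp upright (crop (275,285)). Now the large box.

```bash
python3 -m crank '[[1,[20,20,2],0],[1,[46,48,4],0],[1,[72,75,6],0],[1,[98,102,8],0],[1,[124,128,10],0],[1,[146,150,10],0],[1,[162,167,10],0],[1,[164,169,10],0.3],[1,[164,169,10],0.3],[1,[164,169,10],0.3],[1,[164,169,10],0.3]]'; python3 -c "
from h import *
stepper([.645,.0925,.025],11)
for n,a in (('side',(260,130)),('top',(200,150))):
  c=r.camera(n);crop(c,*a,160,120,5,'pics/e1%s.png'%n)"
```

```text
time: 24.88
ee_pos: [0.6421, 0.0921, 0.1382]
eef_rot: [0.637, 0.771, -0.001, -0.0]
ft_force: [0.8, 0.4, 0.8]
width: 0.0868
shift [-1.000e-01  3.000e+00  1.132e+02] turn -0.1 j7 0.19 jaw yaw 10.9
```

View pics/e1side.png

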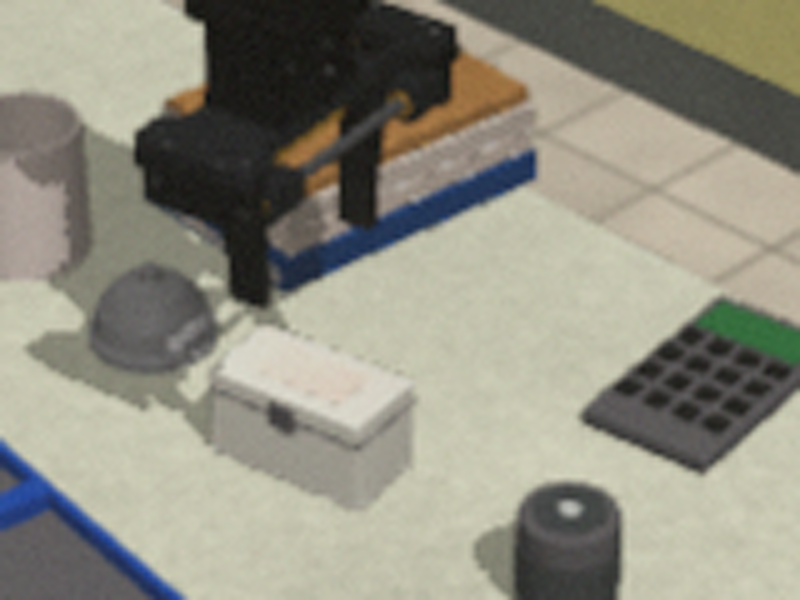

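View pics/e1top.png

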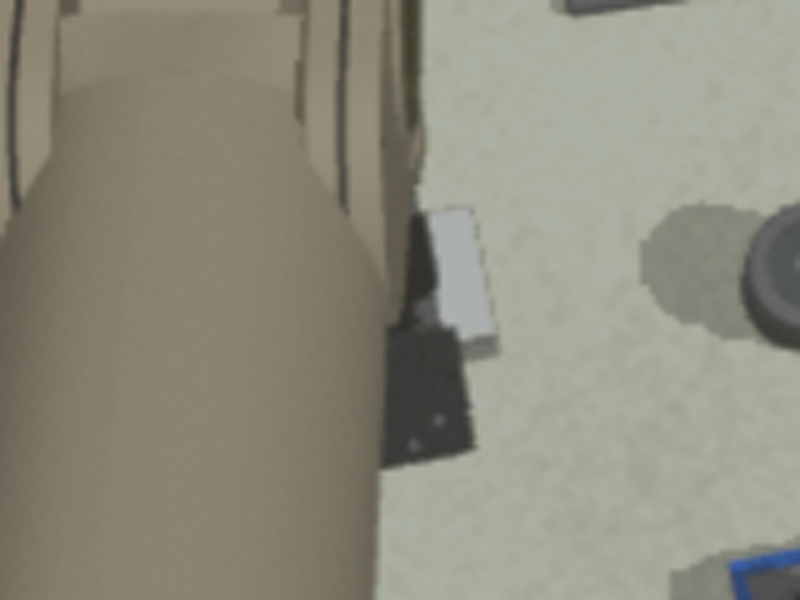

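```bash
python3 -c "
from h import *
c=r.camera('side'); s=r.read_state(); p=s['ee_pos']; j=np.array([np.cos(.19),np.sin(.19),0])
for q in (p,p+.0435*j,p-.0435*j,np.array([.645,.0925,.06]),np.array([p[0],p[1],.06])): print(((proj(c,q)-[260,130]+.5)*5).round())
"
```

```text
[[305. 255.]]
[[352. 220.]]
[[257. 292.]]
[[313. 372.]]
[[309. 374.]]
```

```bash
python3 -m crank '[[1,[0,1,20],0],[1,[0,1,42],0],[1,[0,1,64],0],[1,[0,1,82],0],[1,[0,1,96],0],[1,[0,1,106],0],[1,[0,1,111],0],[1,[0,1,113],0],[1,[0,1,113],0],[1,[0,1,113],0]]' 20; python3 -m crank '[[-1,[0,0,0],0],[-1,[0,0,0],0],[-1,[0,0,0],0],[-1,[0,0,0],0],[-1,[0,0,0],0],[-1,[0,0,0],0],[-1,[0,0,0],0],[-1,[0,0,0],0]]' 20;python3 -m crank '[[-1,[0,0,-10],0],[-1,[0,0,-30],0],[-1,[0,0,-60],0],[-1,[0,0,-90],0],[-1,[0,0,-110],0],[-1,[0,0,-120],0],[-1,[0,0,-120],0],[-1,[0,0,-120],0]]' ; python3 -c "
from h import *
stepper([.4602,.098,.145],-5.6)
c=r.camera('side');crop(c,230,110,200,150,4,'pics/e2.png')"
```

```text
time: 25.87
ee_pos: [0.6444, 0.0942, 0.0266]
eef_rot: [0.636, 0.772, 0.001, 0.0]
ft_force: [-0.2, -0.5, -0.3]
width: 0.0872
time: 26.53
ee_pos: [0.6441, 0.0943, 0.0259]
eef_rot: [0.636, 0.772, 0.0, 0.0]
ft_force: [1.9, 0.9, -0.0]
width: 0.0556
time: 27.2
ee_pos: [0.6433, 0.0943, 0.1449]
eef_rot: [0.636, 0.772, -0.0, -0.0]
ft_force: [0.5, -0.3, -3.9]
width: 0.0562
shift [ 3.87e+01 -1.79e+02  1.00e-01] turn 16.6 j7 0.19 jaw yaw 11.0
```

View pics/e2.png

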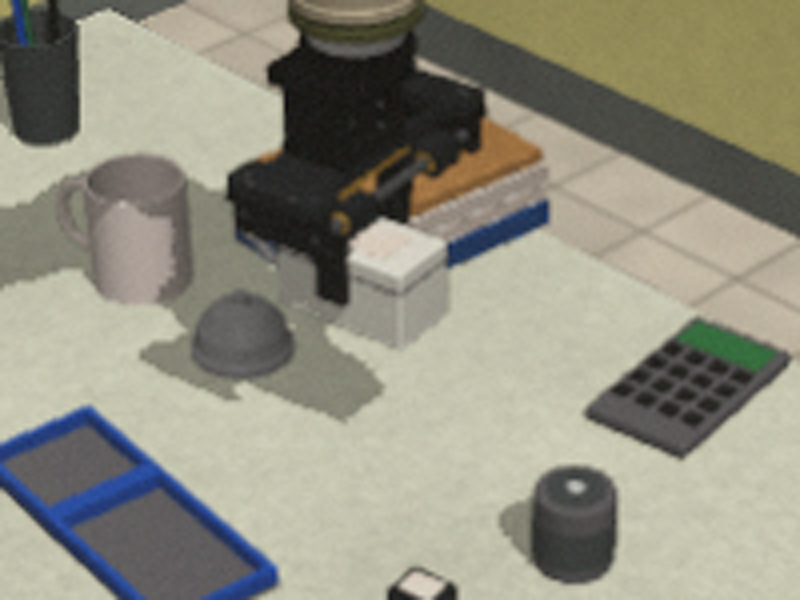

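```bash
python3 -m crank '[[-1,[4,-18,0],2],[-1,[10,-48,0],6],[-1,[17,-80,0],10],[-1,[24,-112,0],14],[-1,[31,-142,0],16.6],[-1,[36,-165,0],16.6],[-1,[39,-178,0],16.6],[-1,[39,-179,0],16.6],[-1,[39,-179,0],16.6],[-1,[39,-179,0],16.6],[-1,[39,-179,0],16.6]]'; python3 -c "
from h import *
stepper([.4602,.098,.035],-5.6)
c=r.camera('side');crop(c,200,140,160,120,5,'pics/e3.png')
c=r.camera('top');crop(c,180,220,160,120,5,'pics/e4.png')"
```

```text
time: 28.17
ee_pos: [0.4612, 0.0979, 0.1453]
eef_rot: [0.741, 0.672, -0.0, 0.0]
ft_force: [0.0, -0.1, -3.0]
width: 0.056
shift [ 1.000e-01 -1.000e+00  1.103e+02] turn 0.0 j7 -0.37 jaw yaw -5.6
```

View pics/e3.png

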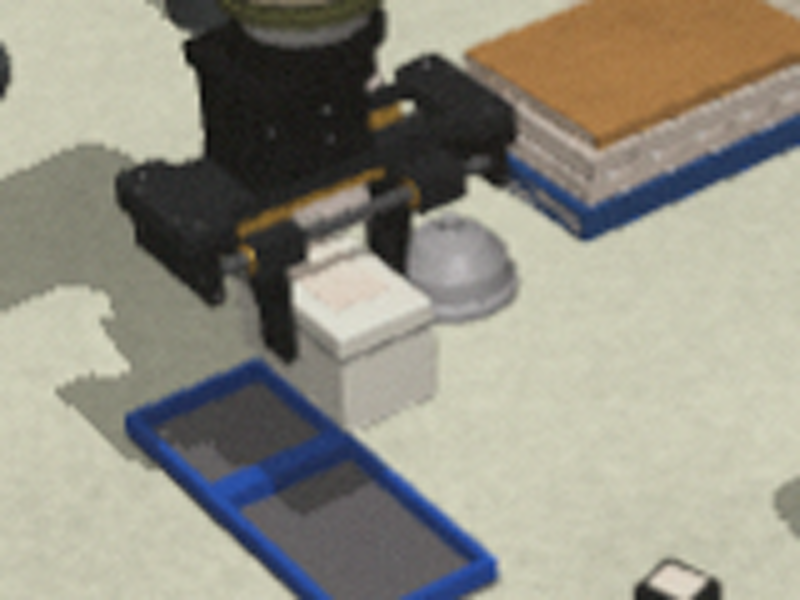

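View pics/e4.png

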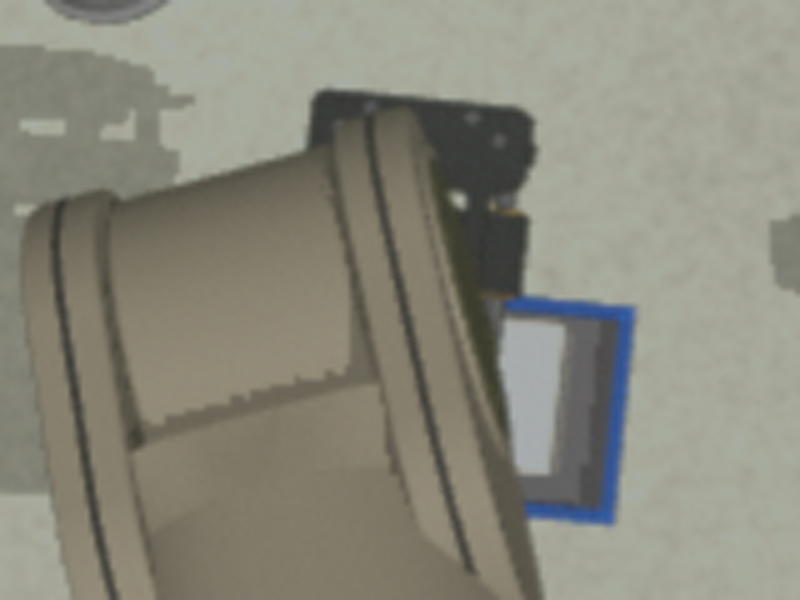

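Box hangs square over the long bay. Lower.

```bash
python3 -m crank '[[-1,[0,-1,20],0],[-1,[0,-1,42],0],[-1,[0,-1,64],0],[-1,[0,-1,82],0],[-1,[0,-1,96],0],[-1,[0,-1,105],0],[-1,[0,-1,109],0],[-1,[0,-1,110],0],[-1,[0,-1,110],0],[-1,[0,-1,110],0]]'; python3 -m crank '[[-1,[0,0,1],0],[-1,[0,0,2],0],[-1,[0,0,3],0],[-1,[0,0,3.5],0],[-1,[0,0,3.5],0],[-1,[0,0,3.5],0]]'
```

```text
time: 29.1
ee_pos: [0.4603, 0.0985, 0.0363]
eef_rot: [0.741, 0.672, 0.001, 0.0]
ft_force: [0.5, 0.7, -3.9]
width: 0.0556
time: 29.6
ee_pos: [0.4596, 0.0983, 0.0321]
eef_rot: [0.741, 0.672, 0.0, -0.0]
ft_force: [-0.6, -0.6, -2.6]
width: 0.0558
```

```bash
python3 -m crank '[[-1,[0,0,0.7],0],[-1,[0,0,1.3],0],[-1,[0,0,1.7],0],[-1,[0,0,1.7],0],[-1,[0,0,1.7],0]]'; python3 -m crank '[[-1,[0,0,0.5],0],[-1,[0,0,0.8],0],[-1,[0,0,0.8],0],[-1,[0,0,0.8],0]]'
```

```text
time: 30.02
ee_pos: [0.4596, 0.0983, 0.0304]
eef_rot: [0.741, 0.672, -0.0, -0.0]
ft_force: [-0.6, -0.2, -2.8]
width: 0.0557
time: 30.35
ee_pos: [0.4597, 0.0983, 0.0297]
eef_rot: [0.741, 0.672, 0.0, -0.0]
ft_force: [0.2, 0.0, -0.4]
width: 0.0558
```

```bash
python3 -m crank '[[-1,[0,0,0.3],0],[-1,[0,0,0.5],0],[-1,[0,0,0.5],0],[-1,[0,0,0.5],0]]'
```

```text
time: 30.68
ee_pos: [0.4597, 0.0983, 0.0297]
eef_rot: [0.741, 0.672, 0.0, -0.0]
ft_force: [-5.4, -1.0, 9.6]
width: 0.0559
```

```bash
python3 -m crank '[[0.4,[0,0,0],0],[0.6,[0,0,0],0],[0.8,[0,0,0],0],[0.8,[0,0,0],0],[0.8,[0,0,0],0],[0.8,[0,0,0],0],[0.8,[0,0,-8],0],[0.8,[0,0,-25],0],[0.8,[0,0,-50],0],[0.9,[0,0,-80],0],[1,[0,0,-105],0],[1,[0,0,-115],0]]'; python3 -c "
from h import *
stepper([.658,-.0936,.15],-5.6)
for n,a in (('side',(200,160)),('top',(180,220))):
  c=r.camera(n);crop(c,*a,160,120,5,'pics/e5%s.png'%n)"
```

```text
time: 31.68
ee_pos: [0.4612, 0.0985, 0.1479]
eef_rot: [0.741, 0.672, 0.002, 0.0]
ft_force: [0.3, -0.8, 0.5]
width: 0.0855
shift [-171.9  214.6   -1.8] turn -0.0 j7 -0.37 jaw yaw -5.6
```

View pics/e5side.png

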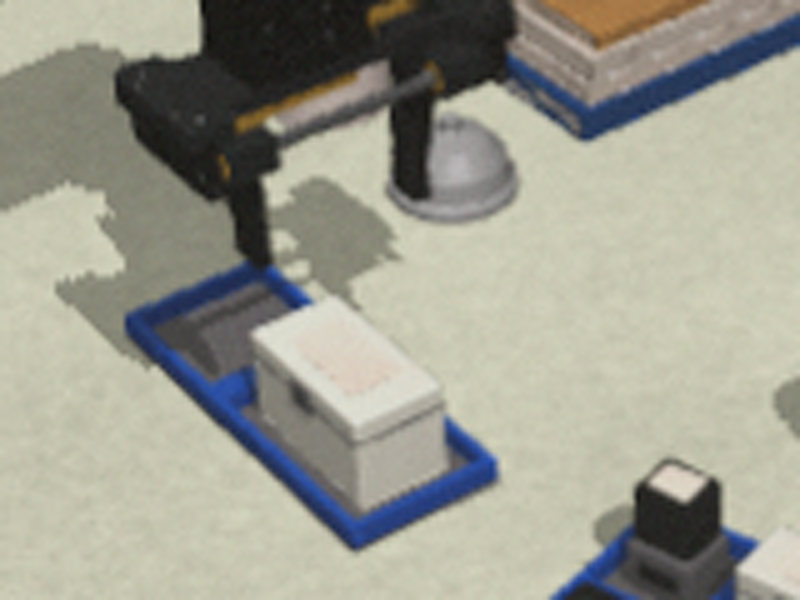

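Large box flat in its bay. Last, the loudspeaker.

```bash
python3 -m crank '[[1,[-20,25,0],0],[1,[-44,54,0],0],[1,[-66,83,0],0],[1,[-90,112,0],0],[1,[-113,141,0],0],[1,[-136,170,0],0],[1,[-156,195,0],0],[1,[-172,215,0],0],[1,[-172,215,0],0],[1,[-172,215,0],0],[1,[-172,215,0],0],[1,[-172,215,0],0]]'; python3 -c "
from h import *
stepper([.6575,-.0936,.025],-5.6)
c=r.camera('side');crop(c,300,140,160,120,5,'pics/f1.png'); p=r.read_state()['ee_pos']
for q in (p,[p[0],p[1],.06]): print(((proj(c,np.array(q))-[300,140]+.5)*5).round())"
```

```text
time: 32.78
ee_pos: [0.6563, -0.0925, 0.1434]
eef_rot: [0.74, 0.672, -0.0, -0.001]
ft_force: [-0.6, 0.3, 0.0]
width: 0.0871
shift [ -1.1   1.5 118.4] turn 0.1 j7 0.25 jaw yaw -5.5
[[373. 327.]]
[[368. 458.]]
```

View pics/f1.png

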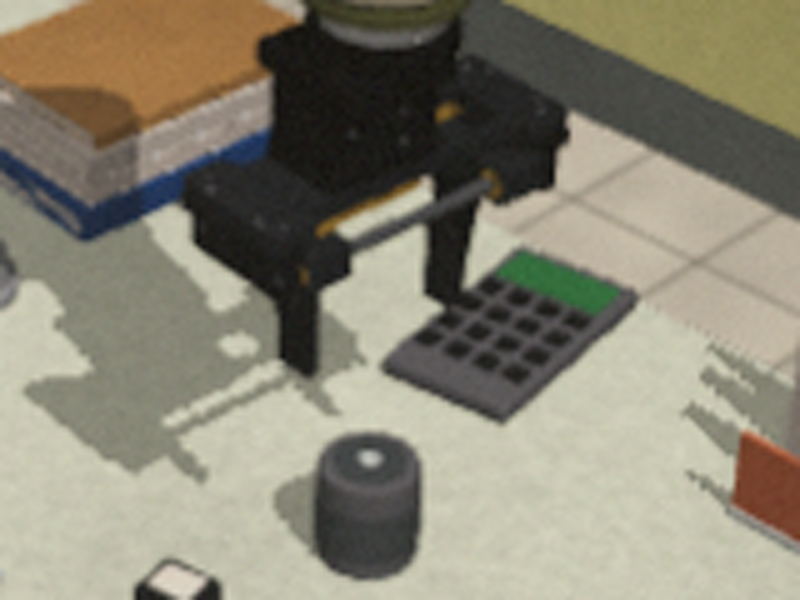

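The speaker's top dot (crop (369,458)) matches the projected tool axis (368,458). Descend and grip.

```bash
python3 -m crank '[[1,[0,1,20],0],[1,[0,1,42],0],[1,[0,1,64],0],[1,[0,1,84],0],[1,[0,1,98],0],[1,[0,1,109],0],[1,[0,1,116],0],[1,[0,1,118],0],[1,[0,1,118],0],[1,[0,1,118],0]]' 20; python3 -m crank '[[-1,[0,0,0],0],[-1,[0,0,0],0],[-1,[0,0,0],0],[-1,[0,0,0],0],[-1,[0,0,0],0],[-1,[0,0,0],0],[-1,[0,0,0],0],[-1,[0,0,0],0]]' 20;python3 -m crank '[[-1,[0,0,-10],0],[-1,[0,0,-30],0],[-1,[0,0,-60],0],[-1,[0,0,-90],0],[-1,[0,0,-110],0],[-1,[0,0,-120],0],[-1,[0,0,-120],0],[-1,[0,0,-120],0]]' ; python3 -c "
from h import *
stepper([.472,.2185,.15],-5.6)
c=r.camera('side');crop(c,300,140,160,120,5,'pics/f2.png')"
```

```text
time: 33.67
ee_pos: [0.6585, -0.094, 0.0271]
eef_rot: [0.741, 0.672, 0.0, 0.0]
ft_force: [1.7, 0.3, 0.3]
width: 0.0873
time: 34.33
ee_pos: [0.658, -0.0938, 0.0262]
eef_rot: [0.741, 0.672, 0.0, 0.0]
ft_force: [0.6, -0.6, 0.7]
width: 0.0554
time: 35.0
ee_pos: [0.6576, -0.0936, 0.1455]
eef_rot: [0.741, 0.672, -0.0, -0.0]
ft_force: [-0.8, 0.0, -3.2]
width: 0.0555
shift [ 292.7 -214.9   -4.3] turn 0.0 j7 0.25 jaw yaw -5.6
```

View pics/f2.png

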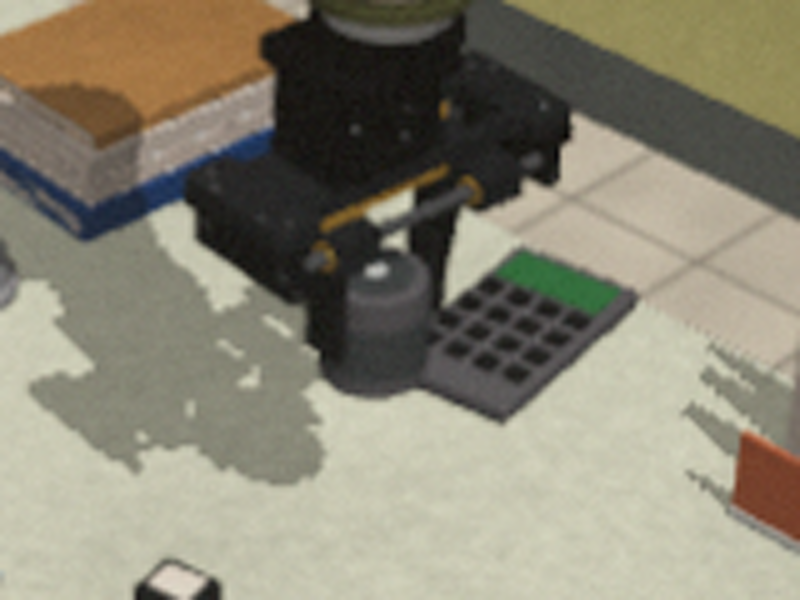

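```bash
python3 -c "
from h import *
c=r.camera('side');crop(c,355,180,40,45,13,'pics/f3.png')"
```

```text
(no output)
```

View pics/f3.png

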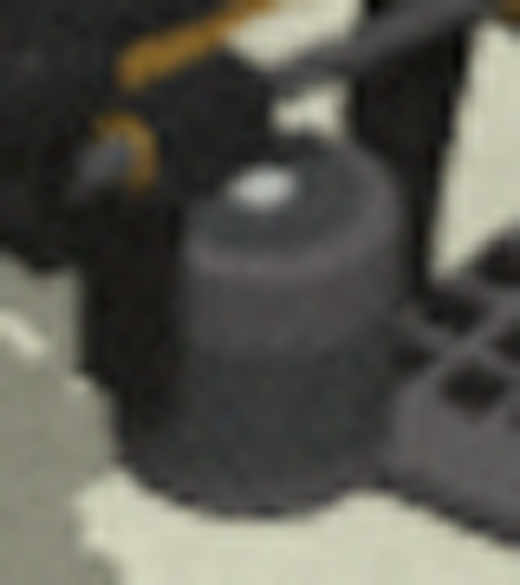

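Speaker held upright. Carry over the square bay.

```bash
python3 -m crank '[[-1,[16,-12,0],0],[-1,[42,-31,0],0],[-1,[70,-52,0],0],[-1,[98,-72,0],0],[-1,[126,-93,0],0],[-1,[154,-113,0],0],[-1,[182,-134,0],0],[-1,[210,-154,0],0],[-1,[238,-175,0],0],[-1,[264,-194,0],0],[-1,[284,-209,0],0],[-1,[293,-215,0],0]]'; python3 -m crank '[[-1,[0,0,0],0],[-1,[0,0,0],0],[-1,[0,0,0],0]]'; python3 -c "
from h import *
stepper([.472,.2185,.036],-5.6)
c=r.camera('side');crop(c,180,130,160,120,5,'pics/f4.png')"
```

```text
time: 36.1
ee_pos: [0.4693, 0.222, 0.1448]
eef_rot: [0.739, 0.674, -0.001, -0.001]
ft_force: [0.1, 0.7, -2.7]
width: 0.0558
time: 36.35
ee_pos: [0.4728, 0.2171, 0.1457]
eef_rot: [0.741, 0.671, -0.0, 0.0]
ft_force: [1.2, -0.6, -2.5]
width: 0.0553
shift [  1.5  -0.9 109.7] turn -0.1 j7 -0.49 jaw yaw -5.7
```

View pics/f4.png

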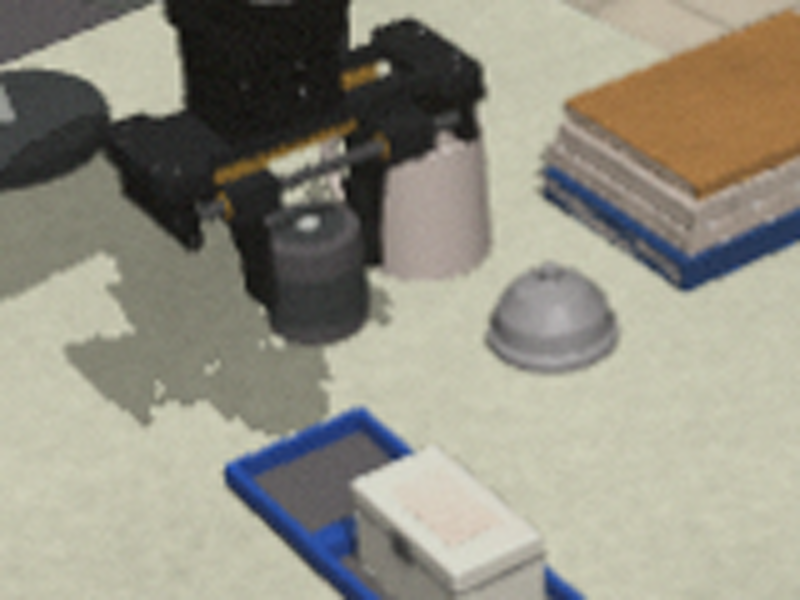

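```bash
python3 -m crank '[[-1,[1,-1,20],0],[-1,[2,-1,42],0],[-1,[2,-1,64],0],[-1,[2,-1,82],0],[-1,[2,-1,95],0],[-1,[2,-1,104],0],[-1,[2,-1,109],0],[-1,[2,-1,110],0],[-1,[2,-1,110],0],[-1,[2,-1,110],0]]'; python3 -m crank '[[-1,[0,0,1],0],[-1,[0,0,2],0],[-1,[0,0,3],0],[-1,[0,0,3.5],0],[-1,[0,0,3.5],0],[-1,[0,0,3.5],0]]'
```

```text
time: 37.23
ee_pos: [0.4722, 0.2208, 0.0369]
eef_rot: [0.741, 0.672, 0.001, 0.0]
ft_force: [0.1, 0.1, -2.7]
width: 0.0554
time: 37.73
ee_pos: [0.4715, 0.2207, 0.0327]
eef_rot: [0.741, 0.672, 0.0, -0.0]
ft_force: [-0.6, -0.1, -2.7]
width: 0.0557
```

```bash
python3 -m crank '[[-1,[0,0,0.7],0],[-1,[0,0,1.4],0],[-1,[0,0,1.9],0],[-1,[0,0,1.9],0],[-1,[0,0,1.9],0]]'; python3 -m crank '[[-1,[0,0,0.5],0],[-1,[0,0,0.8],0],[-1,[0,0,0.8],0],[-1,[0,0,0.8],0]]'
```

```text
time: 38.15
ee_pos: [0.4715, 0.2207, 0.0307]
eef_rot: [0.741, 0.672, -0.0, -0.0]
ft_force: [-0.3, -0.5, -2.6]
width: 0.0555
time: 38.48
ee_pos: [0.4716, 0.2207, 0.0301]
eef_rot: [0.741, 0.672, 0.0, -0.0]
ft_force: [-1.8, -0.7, 2.9]
width: 0.0554
```

```bash
python3 -m crank '[[0.4,[0,0,0],0],[0.6,[0,0,0],0],[0.8,[0,0,0],0],[0.8,[0,0,0],0],[0.8,[0,0,0],0],[0.8,[0,0,0],0],[0.8,[0,0,-8],0],[0.8,[0,0,-25],0],[0.8,[0,0,-50],0],[0.9,[0,0,-80],0],[1,[0,0,-110],0],[1,[0,0,-140],0]]'; python3 -c "
from h import *
stepper([.30,.50,.22],40)"
```

```text
time: 39.48
ee_pos: [0.4715, 0.2202, 0.1719]
eef_rot: [0.741, 0.672, 0.0, 0.0]
ft_force: [1.1, 0.8, 0.0]
width: 0.0855
shift [ 261.7 -197.9  -48.1] turn -45.6 j7 -0.52 jaw yaw -5.6
```

Move away for a clear view.

```bash
python3 -m crank '[[1,[25,-19,-5],-5],[1,[50,-38,-10],-10],[1,[75,-57,-15],-15],[1,[100,-76,-20],-20],[1,[125,-95,-25],-25],[1,[150,-114,-30],-30],[1,[175,-133,-35],-35],[1,[200,-152,-40],-40],[1,[225,-170,-44],-45],[1,[245,-186,-46],-45],[1,[260,-196,-48],-45],[1,[260,-196,-48],-45]]'; python3 -c "
from h import *
c=r.camera('side');crop(c,190,140,250,200,3,'pics/g1.png')
c=r.camera('top');crop(c,85,160,250,180,3,'pics/g2.png');crop(c,325,160,250,180,3,'pics/g3.png')"
```

```text
time: 40.48
ee_pos: [0.2983, 0.5019, 0.2185]
eef_rot: [0.425, 0.905, 0.0, -0.0]
ft_force: [-0.3, -0.2, -0.2]
width: 0.0872
```

View pics/g1.png

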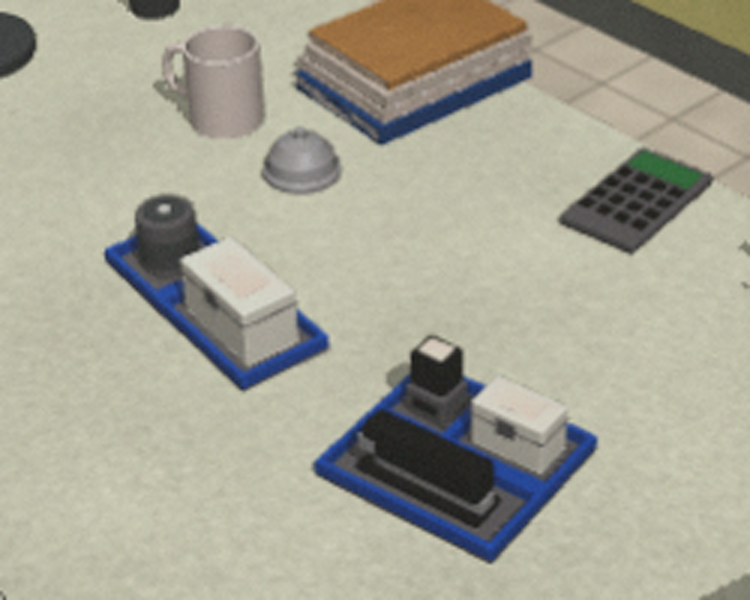

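View pics/g2.png

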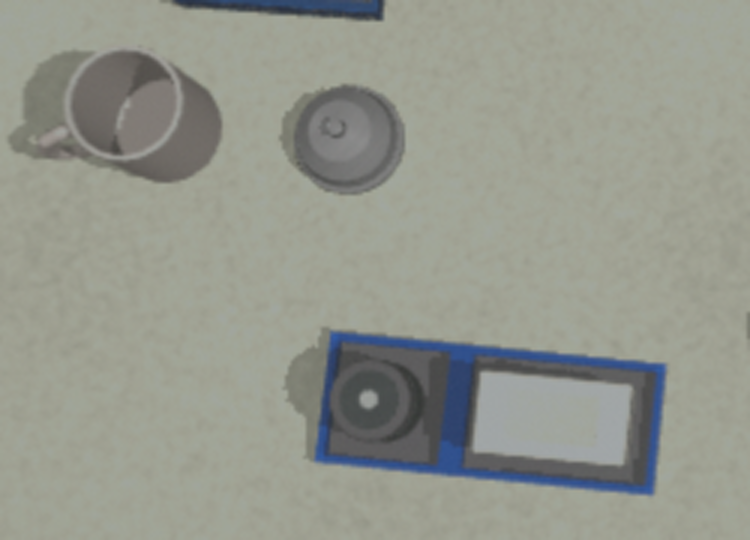

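View pics/g3.png

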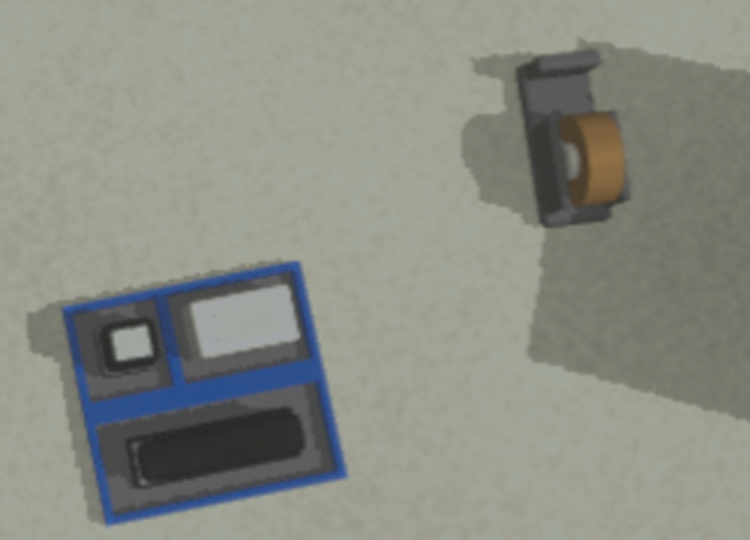

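All five are upright and flat in the right bays with floor visible around them. The bell, mug and dispenser are at the same pixels as at the start. Handing in.

```bash
python3 -c "
from bench import r
print(r.close_job())"
```

```text
the job is handed in; nothing more can be done
None
```

I placed the five items in the order you gave and handed the job in at about 41 s:
- **Three-bay tray:** stapler in the long bay, small card box in the bigger short bay, stamp in the smallest bay.
- **Two-bay tray:** large card box in the long bay, loudspeaker in the square bay.

Each item was lowered until I felt light contact with the bay floor (10 N at most), then released before the gripper rose.

**Last checks:** the final top and side pictures show all five upright and flat inside their bays, clear of the walls. The bell, mug and tape dispenser are at the same pixels as at the start, and the arm is well away from everything with the gripper open. No final check failed.

**One disagreement:** the two cameras placed most things differently, by about 3 to 9 mm. I placed everything mainly from the top camera, and the bays had 10 mm or more to spare.

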